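Walk the heavy long carton end over end onto the parcel scale

ROBOT

A 6-joint arm with a two-finger parallel gripper is mounted at the origin on the work surface. World frame = base frame: x ahead of the robot, y to its left, z up, the work surface at z = 0. Lengths are in m, angles in rad, forces in N, time in s.
With the tool pointing down it reaches from about 0.375 to 0.975 m from the base axis. Payload 3.8 kg.
Tool frame: the origin (TCP) lies on the mounting face of the last link; the fingertips stand 166 mm ahead of it and the grasp point (between the pads) lies 147 mm ahead of it; z points along the fingers, x is the direction in which the jaws open and shut, and the axes are right-handed (so a half turn about z gives the same grasp; the last joint's range is limited). The gripper opens to 88 mm and grips with 3 to 60 N. Pads are 18 mm wide; open, the fingers measure 123 mm over their backs; the gripper's body (75 mm by 187 mm) begins 45 mm behind the grasp point.
Start: joints at [-1.31, 0.264, 1.604, -0, 1.274, -0.037], TCP at [0.198, -0.645, 0.405] pointing down, gripper open.
Joint ranges: [-2.63, 2.63], [-0.94, 2.18], [0.31, 2.57], [-1.31, 4.45], [0, 2.66], [-2.55, 2.55]. Speed limits (rad/s): [2.57, 2.57, 3.14, 3.14, 3.14, 3.14].

INTERFACE

Orientations are given as a 3x3 rotation matrix whose columns are the frame's x, y, z axes.
In Python, from workcell import r gives the robot as it stands.
- The arm moves only by the tool apply_moves, never from a script. Its argument "rows" is a list of rows, each an object with "delta_rot": the turn, a rotation vector about the tool's x, y, z in rad, a list of three; "delta_pos": the shift along the tool's x, y, z in mm, a list of three; "gripper": the opening, from 0 (shut) to 1 (fully open). A call has 1 to 12 rows; each row shifts and turns the commanded pose from where the row before left it, along the tool's axes as they then stand; what a row does not reach is not made up. A row lasts 1/10 s, in which the tool goes at most 50 mm and 8.59 degrees, less where a joint would pass 70% of its speed; a pose out of reach is approached as far as the arm can. A call with a gripper value outside its range is refused whole. The fingers move at their own pace and stop on an object; "squeeze" is the grip in N (left out, the last holds). Time passes only in rows, so rows that do not move let the fingers close. It gives the time, the measured TCP pose, the force and the opening at its end, in the units of the state.
- r.sense(): the state, without advancing time (a new reading comes with each control period).
- r.get_image(name): name is "scene" or "top"; returns a dict with "frame" (480x640x3 uint8, red, green, blue), "K" (3x3 intrinsics, pixels), "R" (3x3) and "t" (3): a world point X has camera coordinates R X + t. Camera axes: x right, y down, z forward; pixel columns grow to the right and rows downward; lengths in m; the calibration is good to about 2 mm. A picture is of the moment at which its call begins. There is no depth.
- r.finish_job(): hands the job in, once; it reports no verdict.
The state is a dict: "t": time; "joints": joint angles; "joint_velocities": joint speeds; "tau": joint torques, N m; "tcp_pos": TCP position; "orientation": TCP orientation; "contact_force": force on the tool from outside, world axes, zero at the start; "ft_torque": the same for the moment, N m; "opening": finger opening in m.
Only numpy, scipy, OpenCV 4.12 (cv2) and the standard library are available. Lean on these libraries where they do the work, as an engineer would, in place of code of your own. Each camera call takes 0.05 s, during which the arm holds its last target.

TASK

The long heavy carton is parked on end, leaning back on the hoop rail; bring it onto the parcel scale the way heavy cartons are moved here, walked end over end and never lifted clear, so that one of its ends is always resting on the bench or on the scale. Stand it upright where it is, lay it down sideways towards the scale so that its upper end comes to rest on the platform, stand it up again on that end, and lay it down the same way once more, so that it lies flat on the platform with nothing hanging over the edges. Lower it under control each time without letting it topple or drop, and leave the things at the back of the bench where they are.

Things in the scene. Friction and masses are not known exactly. Their poses are not given: they have to be found in the camera images.
- carton: rigid carton of steel fixings, 190 mm long, 46 x 46 mm section, 0.6 to 0.95 kg, centre of mass in its middle; tape, straps, white labels. Origin: centre of the end face it stands on at the start. z: along its length to the other end, x: the way it leans, y: across. Starts on end, leaning 18 degrees back (away from the robot) on the rail, foot's middle 125 to 175 mm left or right of the platform
- end_1 (a point): centre of the carton's lower end face at the start (its origin), 23 mm from every long side
- end_2 (a point): centre of the carton's upper end face at the start, 190 mm along its z
- scale: slim fixed parcel scale: steel platform 240 mm (its x) by 350 mm (its y), top 26 mm above the bench; on its -x side a read-out console 55 mm deep, 20 mm high, lower than the platform. The carton stands off its +y or its -y edge. Origin: under the platform's middle, at bench level; z up
- platform (a point): middle of the platform's top face; the axes are those of the scale
- tape_roll: roll of brown packing tape lying flat at the back of the bench, 104 mm across, 48 mm high; bystander. Origin: centre of its underside
- tub: white tub with a black lid at the back of the bench, 76 mm across, 100 mm high; bystander. Origin: centre of its underside
- small_carton: small carton at the back of the bench, 90 x 140 mm, 70 mm high; bystander. Origin: centre of its underside
- rail: fixed steel hoop rail for parking long goods on end: one hoop of 16 mm tube, 196 mm wide over all (y), 288 mm high, with a cross bar at 150 mm that the carton leans on, and two raking stays behind it. Origin: on the bench under the carton's middle once it is upright; x: from there to the rail, whose tube centres lie at x = 81 mm; z up
There are look-alikes about, which are no part of the job. Leave any orange look-alike of the carton alone.

How it is judged:
On the way, in this order (a step that is already met when the one before it is completed fails the run):
1. the carton stands upright on the bench, on the end it started on (angle between carton's own z axis and vertical below 0.14 rad and height (world z) of end_1 below 0.014 m), for 0.2 s.
2. it lies with that end on the bench and its other end over the scale, resting on the platform (height (world z) of end_1 below 0.034 m and height (world z) of end_2 below 0.09 m and y of end_2 in the frame of platform between -0.168 and 0.168 m and x of end_2 in the frame of platform between -0.115 and 0.115 m and contact force between carton and scale above 0.5 N), for 0.2 s.
3. it stands upright on its other end on the platform (angle between carton's own z axis and vertical above 3 rad and height (world z) of end_2 between 0.018 and 0.04 m and contact force between carton and scale above 0.5 N), for 0.2 s.
At the end, for the whole second after the job is handed in: The carton lies flat (within about 3 degrees) on one of its long sides and at rest on the platform, both end faces within the platform's 350 mm length and its sides within its 240 mm width (angle between carton's own z axis and vertical between 1.51 and 1.63 rad and y of end_1 in the frame of platform between -0.175 and 0.175 m and x of end_1 in the frame of platform between -0.097 and 0.097 m and y of end_2 in the frame of platform between -0.175 and 0.175 m and x of end_2 in the frame of platform between -0.097 and 0.097 m and z of end_1 in the frame of platform between 0.018 and 0.028 m and z of end_2 in the frame of platform between 0.018 and 0.028 m and linear speed of carton below 0.01 m/s and angular speed of carton below 0.05 rad/s); the robot touches nothing.
It fails at once if the carton is lifted clear: the centres of both its end faces are more than 70 mm above the bench at once (walked, one of them never comes above about 60 mm) (height (world z) of each of end_1, end_2 above 0.07 m).
It fails at once if the carton topples or is dropped (turns faster than 4 rad/s) (angular speed of carton above 4 rad/s).
It fails at once if a thing at the back of the bench is moved more than 15 mm (distance of any of tape_roll, tub, small_carton from where it was at the start of the episode above 0.015 m).
It also fails if it takes over 72 s, if anything falls off the work surface, if the arm or the gripper's body presses on something with over 40 N, if the wrist force passes 120 N, or if a joint passes its speed limit or range.

## Working session

There is one attempt and no reset: what is moved stays moved. The work goes in short steps, Python scripts to look and compute and a tool call to move; the robot and the scene stay as the last step left them, time stands still between calls to the robot, and variables do not carry over. Pictures are saved under pics/ and viewed, and the job is handed in when it is done.

Besides the shell and the picture viewer there is one more tool, called after "Request:" as name([rows], argument=value, ...), one row to a line, values as JSON. apply_moves: Moves the arm, as the interface text tells. Its arguments: {"type":"object","properties":{"rows":{"type":"array"},"squeeze":{"type":"number"}},"required":["rows"]}

```bash
ls; mkdir -p pics
python3 - <<'E'
from workcell import r
import cv2
s=r.sense(); print(s)
for n in("scene","top"):
    d=r.get_image(n); cv2.imwrite(f"pics/{n}0.png",d["frame"][:,:,::-1]); print(n,d["K"],d["R"],d["t"])
E
```

```text
pics
{'t': 0.0, 'joints': array([-1.30989674e+00,  2.64699492e-01,  1.60534535e+00, -3.88250180e-05,
        1.27371003e+00, -3.69229641e-02]), 'joint_velocities': array([ 2.54637928e-04,  8.91653560e-05, -1.08161310e-03,  4.82890409e-04,
        2.88681347e-04, -6.12919618e-04]), 'tau': array([-7.86472883e-04, -5.02114713e+01, -3.56875348e+01,  7.24162208e-02,
        2.94934865e-02, -1.74903867e-04]), 'tcp_pos': array([ 0.19795998, -0.64495939,  0.40343926]), 'orientation': array([[ 2.93449576e-01, -9.55974369e-01, -5.93611593e-04],
       [-9.55972108e-01, -2.93450173e-01,  2.07946873e-03],
       [-2.16211424e-03, -4.27430928e-05, -9.99997662e-01]]), 'contact_force': array([ 0.18979436,  0.38222059, -0.2333849 ]), 'ft_torque': array([-0.00882304,  0.01052391,  0.01041879]), 'opening': 0.08834305605992776}
scene [[466.82898349   0.         317.07024296]
 [  0.         466.82898349 240.0090719 ]
 [  0.           0.           1.        ]] [[-0.83111204  0.55602039  0.00970083]
 [ 0.31937186  0.49151676 -0.81019312]
 [-0.45525201 -0.67026308 -0.58608276]] [ 0.39970337 -0.048293    1.71641248]
top [[550.14230284   0.         319.67610708]
 [  0.         550.14230284 245.75085876]
 [  0.           0.           1.        ]] [[ 0.00935141 -0.99987655  0.01262658]
 [-0.98696231 -0.01125816 -0.16055729]
 [ 0.16067962 -0.01096052 -0.98694576]] [-0.02823972  0.48950757  1.51296502]
```

View pics/scene0.png

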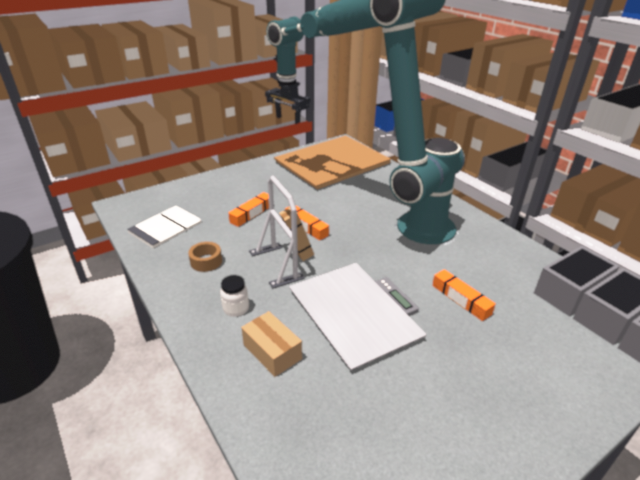

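View pics/top0.png

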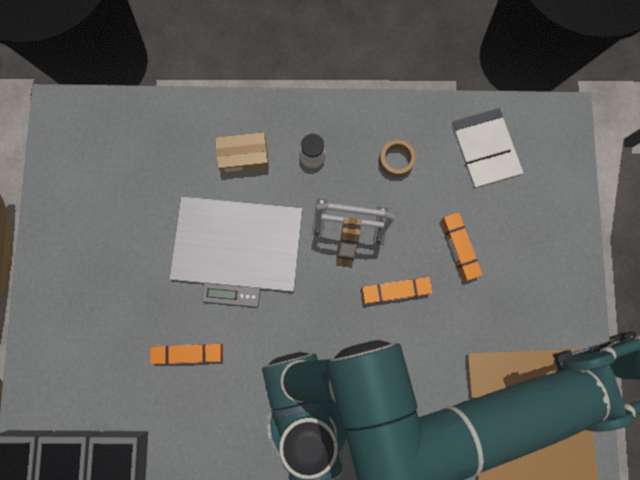

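The scene shows the hoop rail near (285,230) with the carton on its robot side, and the platform around (358,312). In the top view the platform is at (237,245), the carton at (349,240), and the rail at (352,215). The three orange look-alikes are separate from these. I'll zoom in next.

Run:
```python
import cv2
a=cv2.imread("pics/top0.png")[180:320,160:410]; cv2.imwrite("pics/t1.png",cv2.resize(a,None,fx=3.2,fy=3.2,interpolation=cv2.INTER_CUBIC))
a=cv2.imread("pics/scene0.png")[170:300,230:350]; cv2.imwrite("pics/s1.png",cv2.resize(a,None,fx=4.5,fy=4.5,interpolation=cv2.INTER_CUBIC))
```

```text
(no output)
```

View pics/t1.png

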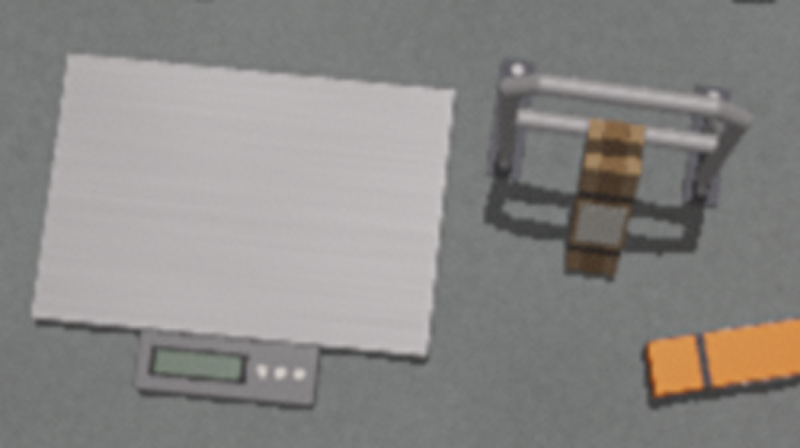

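View pics/s1.png

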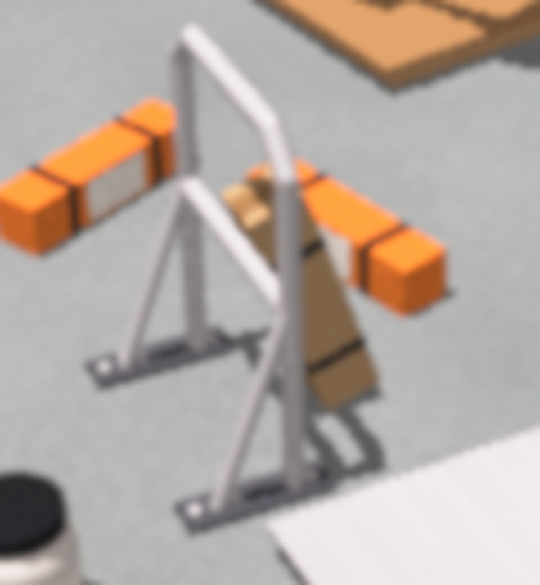

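```bash
cat > h.py <<'E'
import numpy as np, cv2
from workcell import r
def ray(cam,px,z):
    K,R,t=cam["K"],cam["R"],cam["t"]
    px=np.atleast_2d(np.array(px,float)); d=np.c_[(px-[K[0,2],K[1,2]])/K[0,0],np.ones(len(px))]@R
    C=-R.T@t
    return C+d*((z-C[2])/d[:,2])[:,None]
def proj(cam,X):
    X=np.atleast_2d(X); c=X@cam["R"].T+cam["t"]; p=c@cam["K"].T; return p[:,:2]/p[:,2:]
E
python3 - <<'E'
from h import *
np.set_printoptions(precision=4,suppress=True)
c=r.get_image("top"); f=c["frame"]
hsv=cv2.cvtColor(f,cv2.COLOR_RGB2HSV)
m=((hsv[...,1]<25)&(hsv[...,2]>140)).astype(np.uint8)
m[:, :165]=0; m[:,306:]=0; m[:192]=0; m[296:]=0
m=cv2.morphologyEx(m,cv2.MORPH_OPEN,np.ones((5,5)))
cs=max(cv2.findContours(m,0,1)[0],key=cv2.contourArea)
pts=ray(c,cs[:,0],.026)[:,:2]
rc=cv2.minAreaRect((pts*1000).astype(np.float32)); print(rc)
q=cv2.approxPolyDP(cs,5,True)[:,0]; print(q.tolist()); print(ray(c,q,.026))
cv=lambda l:np.array(l)/3.2+[160-.3,180-.3]
print("front bottom",ray(c,cv([(565,271),(614,278)]),.0142))
print("top near",ray(c,cv([(575,198),(631,205)]),.1949)); 
print("top far",ray(c,cv([(588,120),(645,125)]),.1807))
print("crossbar", ray(c,cv([(520,117),(715,143)]),.150+.0), "hooptop",ray(c,cv([(530,85),(720,108)]),.280))
E
```

```text
((497.90478515625, 213.60928344726562), (351.1322021484375, 240.4240264892578), 85.02542114257812)
[[181, 197], [170, 278], [293, 289], [301, 208]]
[[0.6297 0.3774 0.026 ]
 [0.3954 0.3966 0.026 ]
 [0.368  0.0505 0.026 ]
 [0.6015 0.0315 0.026 ]]
front bottom [[ 0.4406 -0.0713  0.0142]
 [ 0.4348 -0.115   0.0142]]
top near [[ 0.4758 -0.0714  0.1949]
 [ 0.4707 -0.1159  0.1949]]
top far [[ 0.5423 -0.0824  0.1807]
 [ 0.5388 -0.1285  0.1807]]
crossbar [[ 0.5508 -0.0279  0.15  ]
 [ 0.5309 -0.1889  0.15  ]] hooptop [[ 0.5472 -0.0332  0.28  ]
 [ 0.5312 -0.1762  0.28  ]]
```

Run:
```python
import cv2
a=cv2.imread("pics/top0.png")[205:275,310:400]; cv2.imwrite("pics/t2.png",cv2.resize(a,None,fx=8,fy=8,interpolation=cv2.INTER_CUBIC))
```

```text
(no output)
```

View pics/t2.png

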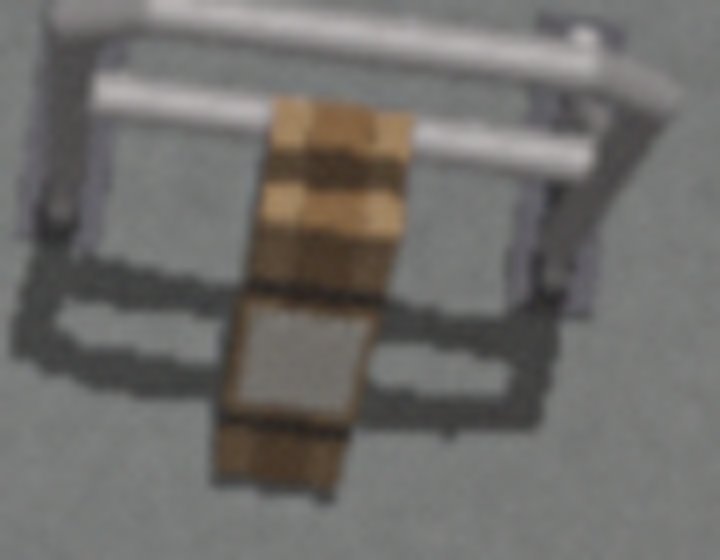

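Run:
```python
from h import *
np.set_printoptions(precision=4,suppress=True)
c=r.get_image("top")
cv=lambda l:np.array(l)/8+[310-.45,205-.45]
P=[ray(c,cv(l),z) for l,z in (([(213,484),(333,499)],.0142),([(260,226),(400,239)],.1949),([(273,97),(412,112)],.1807))]
M=[p.mean(0) for p in P]
for p,m in zip(P,M): print(p[:,:2],m, np.linalg.norm(p[0]-p[1]),np.degrees(np.arctan2(p[0,0]-p[1,0],p[0,1]-p[1,1])))
print(np.linalg.norm(M[1][:2]-M[0][:2]),np.linalg.norm(M[2][:2]-M[1][:2]), M[2]-M[0])
c=r.get_image("scene")
a=np.array
cs=lambda l:a(l)/4.5+[230-.4,170-.4]
# side face bottom (329,412 nearest rail -> back bottom edge z=0 left side; 378,383 front bottom left z=.0142)
print(ray(c,cs([(329,412)]),0),ray(c,cs([(378,385)]),.0142))
```

```text
[[ 0.4387 -0.0711]
 [ 0.4337 -0.1139]] [ 0.4362 -0.0925  0.0142] 0.043127527191937014 6.551984432119114
[[ 0.4986 -0.0781]
 [ 0.4949 -0.1227]] [ 0.4967 -0.1004  0.1949] 0.044768796926206014 4.725143832817326
[[ 0.5437 -0.083 ]
 [ 0.5393 -0.1279]] [ 0.5415 -0.1054  0.1807] 0.04518543528255966 5.602707088637408
0.06106305407879446 0.045047555260044655 [ 0.1053 -0.013   0.1665]
[[ 0.4873 -0.076   0.    ]] [[ 0.4494 -0.0681  0.0142]]
```

Request:
apply_moves([
  {"delta_rot": [0, 0, 0], "delta_pos": [-40, -28, -1.5], "gripper": 1},
  {"delta_rot": [0, 0, 0], "delta_pos": [-40, -28, -1.5], "gripper": 1},
  {"delta_rot": [0, 0, 0], "delta_pos": [-40, -28, -1.5], "gripper": 1},
  {"delta_rot": [0, 0, 0], "delta_pos": [-40, -28, -1.5], "gripper": 1},
  {"delta_rot": [0, 0, 0], "delta_pos": [-40, -28, -1.5], "gripper": 1},
  {"delta_rot": [0, 0, 0], "delta_pos": [-40, -28, -1.5], "gripper": 1},
], squeeze=50)

```text
t: 0.85
tcp_pos: [0.2883, -0.3646, 0.4137]
orientation: [[0.293, -0.956, 0.0], [-0.956, -0.293, -0.0], [0.0, -0.0, -1.0]]
contact_force: [0.1, 0.6, 0.1]
opening: 0.088
```

```bash
cat > log.py <<'E'
from h import *
import json
s=r.sense()
open("log.jsonl","a").write(json.dumps(dict(q=s["joints"].tolist(),p=s["tcp_pos"].tolist(),R=s["orientation"].tolist()))+"\n")
np.set_printoptions(precision=4,suppress=True)
print(s["t"],s["joints"],s["tcp_pos"],"F",s["contact_force"],s["opening"]); print(s["orientation"])
E
python3 log.py
```

```text
0.85 [-0.9554 -0.1487  2.0223  0.0003  1.2678  0.3182] [ 0.2883 -0.3646  0.4137] F [0.1168 0.5607 0.097 ] 0.08799095411327122
[[ 0.2928 -0.9562  0.0004]
 [-0.9562 -0.2928 -0.0001]
 [ 0.0002 -0.0003 -1.    ]]
```

```bash
cat > plan.py <<'E'
from h import *
from scipy.spatial.transform import Rotation as Ro
def Rt(xyaw,tilt,side=0):
    pass
def plan(p1,R1,n,p0=None,R0=None,grip=1,dp=1,dr=3,prt=True):
    s=r.sense()
    p0=s["tcp_pos"] if p0 is None else np.array(p0); R0=s["orientation"] if R0 is None else R0
    w=Ro.from_matrix(R0.T@R1).as_rotvec(); W=np.round(w/n,dr)
    R=R0.copy(); p=p0.copy(); rows=[]
    for k in range(n):
        d=np.round(1000*R.T@((np.array(p1)-p)/(n-k)),dp)
        rows.append((W.tolist(),d.tolist())); p=p+R@d/1000; R=R@Ro.from_rotvec(W).as_matrix()
    if prt:
        for a in rows: print('{"delta_rot": %s, "delta_pos": %s, "gripper": %s},'%(a[0],a[1],grip))
        print("end",p.round(4), "rotdeg/row",np.degrees(np.linalg.norm(W)).round(2))
    return p,R
U=np.array([np.cos(np.radians(-6.3)),np.sin(np.radians(-6.3)),0]); V=np.array([-U[1],U[0],0]); Z=np.array([0,0,1.])
O=np.array([.4585,-.0955,0])   # rail origin
def Ry_jaw(beta): # jaws across (y), tool pointing down and +U by beta deg
    b=np.radians(beta); z=np.sin(b)*U-np.cos(b)*Z; x=-V; return np.c_[x,np.cross(z,x),z]
def Rx_jaw(phi): # jaws along U; back direction at angle phi (deg) from +V in V-Z plane (90=vertical)
    a=np.radians(phi); z=-(np.cos(a)*V+np.sin(a)*Z); x=U; return np.c_[x,np.cross(z,x),z]
def tcp(g,R): return np.array(g)-.147*R[:,2]
E
python3 - <<'E'
from plan import *
R=Ry_jaw(20); plan(np.array([.36,-.085,.42]),R,8)
E
```

```text
{"delta_rot": [0.043, 0.009, 0.05], "delta_pos": [-30.8, -18.8, -0.8], "gripper": 1},
{"delta_rot": [0.043, 0.009, 0.05], "delta_pos": [-31.7, -17.3, -0.3], "gripper": 1},
{"delta_rot": [0.043, 0.009, 0.05], "delta_pos": [-32.5, -15.6, 0.1], "gripper": 1},
{"delta_rot": [0.043, 0.009, 0.05], "delta_pos": [-33.3, -14.0, 0.5], "gripper": 1},
{"delta_rot": [0.043, 0.009, 0.05], "delta_pos": [-33.9, -12.3, 0.7], "gripper": 1},
{"delta_rot": [0.043, 0.009, 0.05], "delta_pos": [-34.5, -10.5, 0.9], "gripper": 1},
{"delta_rot": [0.043, 0.009, 0.05], "delta_pos": [-35.0, -8.8, 1.1], "gripper": 1},
{"delta_rot": [0.043, 0.009, 0.05], "delta_pos": [-35.4, -7.0, 1.0], "gripper": 1},
end [ 0.36  -0.085  0.42 ] rotdeg/row 3.81
```

Request:
apply_moves([
  {"delta_rot": [0.043, 0.009, 0.05], "delta_pos": [-31, -19, -1], "gripper": 1},
  {"delta_rot": [0.043, 0.009, 0.05], "delta_pos": [-32, -17, 0], "gripper": 1},
  {"delta_rot": [0.043, 0.009, 0.05], "delta_pos": [-32.5, -15.5, 0], "gripper": 1},
  {"delta_rot": [0.043, 0.009, 0.05], "delta_pos": [-33, -14, 0.5], "gripper": 1},
  {"delta_rot": [0.043, 0.009, 0.05], "delta_pos": [-34, -12, 0.5], "gripper": 1},
  {"delta_rot": [0.043, 0.009, 0.05], "delta_pos": [-34.5, -10.5, 1], "gripper": 1},
  {"delta_rot": [0.043, 0.009, 0.05], "delta_pos": [-35, -9, 1], "gripper": 1},
  {"delta_rot": [0.043, 0.009, 0.05], "delta_pos": [-35, -7, 1], "gripper": 1},
])

```text
t: 1.65
tcp_pos: [0.359, -0.0858, 0.4204]
orientation: [[-0.109, -0.933, 0.343], [-0.994, 0.102, -0.038], [0.001, -0.345, -0.939]]
contact_force: [0.8, -0.9, -0.3]
opening: 0.0879
```

```bash
python3 log.py
```

```text
1.65 [-0.3388 -0.4997  2.2765  0.0912  1.0232  1.3072] [ 0.359  -0.0858  0.4204] F [ 0.8302 -0.8928 -0.2792] 0.08792939784137059
[[-0.1092 -0.9331  0.3425]
 [-0.994   0.1023 -0.0383]
 [ 0.0007 -0.3446 -0.9387]]
```

```bash
cat > kin.py <<'E'
from plan import *
import json
from scipy.optimize import least_squares
E=lambda ax,a: Ro.from_euler(ax,a).as_matrix()
def fk(q,k):
    a1,h,L2,L3,e,d6=k
    Ra=E('z',q[0])@E('y',q[1]); Rb=E('z',q[0])@E('y',q[1]+q[2])
    R=Rb@E('z',q[3])@E('y',q[4])@E('z',q[5]+np.pi)
    w=E('z',q[0])@[a1,0,h]+Ra@[0,0,L2]+Rb@[e,0,L3]
    return w+R[:,2]*d6,R
D=[json.loads(l) for l in open("log.jsonl")]
D.append(dict(q=[-1.30989674e+00,2.64699492e-01,1.60534535e+00,-3.88250180e-05,1.27371003e+00,-3.69229641e-02],p=[.19796,-.64496,.40344],R=[[.29345,-.95597,-.0006],[-.95597,-.29345,.00208],[-.00216,-.00004,-1]]))
def res(k):
    return np.concatenate([fk(d["q"],k)[0]-d["p"] for d in D]+[(k-[0,.3,.4,.4,0,.1])*1e-4])
sol=least_squares(res,[0,.3,.4,.4,0,.1]); K=sol.x
lo=np.array([-2.63,-.94,.31,-1.31,0,-2.55]);hi=np.array([2.63,2.18,2.57,4.45,2.66,2.55])
def ik(p,R,q0=None):
    best=None
    for q00 in ([q0] if q0 is not None else [])+[[0,-.3,2.2,0,1.2,0],[0,-.3,2.2,1,1.2,-1],[0,-.3,2.2,-1,1.2,1],[0,-.3,2,0,1,1.5]]:
        def f(q):
            pp,RR=fk(q,K); return np.r_[(pp-p)*5,Ro.from_matrix(RR.T@R).as_rotvec()]
        q00=np.clip(q00,lo+.01,hi-.01)
        s=least_squares(f,q00,bounds=(lo,hi))
        if best is None or s.cost<best.cost-1e-6: best=s
        if best.cost<1e-7: break
    pp,RR=fk(best.x,K)
    return best.x,np.linalg.norm(pp-p)*1000,np.degrees(Ro.from_matrix(RR.T@R).magnitude())
if __name__=="__main__":
    np.set_printoptions(precision=4,suppress=True)
    for d in D: print(fk(d["q"],K)[0]-d["p"],Ro.from_matrix(fk(d["q"],K)[1].T@np.array(d["R"])).magnitude())
    print(K,sol.cost)
E
python3 kin.py
```

```text
[-0.0203 -0.0143  0.0004] 3.3091801658720784e-16
[0.     0.0001 0.    ] 2.5964693430907026e-16
[-0.0241 -0.0064 -0.0004] 4.480168642728009e-06
[ 0.1436 -0.5211  0.5231  0.1077 -0.9902  0.4952] 0.000618336296375701
```

```bash
sed -i 's/a1,h,L2,L3,e,d6=k/a1,h,L2,L3,e,d6,l1,l2=k/; s/\[a1,0,h\]+/[a1,l1,h]+/; s/R\[:,2\]\*d6,R/R[:,2]*d6+Rb@E("z",q[3])@[0,l2,0],R/; s/\[0,.3,.4,.4,0,.1\]/[0,.3,.4,.4,0,.1,.025,0]/g' kin.py; python3 kin.py
```

```text
[-0. -0.  0.] 3.3091801658720784e-16
[-0. -0. -0.] 2.5964693430907026e-16
[ 0.  0. -0.] 4.480168642728009e-06
[0.     0.2518 0.512  0.5662 0.0014 0.1743 0.0249 0.    ] 2.4019880706390647e-10
```

```bash
cat > chk.py <<'E'
from kin import *
np.set_printoptions(precision=2,suppress=True)
def show(n,g,R): q,e,a=ik(tcp(g,R),R); print(n,"q",q,"err %.1fmm %.1fdeg"%(e,a), "OK" if e<1 and a<1 else "XXX")
for b in (10,20,25):
    show(f"lean{b}",O+U*.048+Z*.159,Ry_jaw(b)); show(f"up{b+18}",O+Z*.16,Ry_jaw(b+18)); show(f"drag{b+18}",O-U*.04+Z*.16,Ry_jaw(b+18)); show(f"up{b}",O-U*.04+Z*.16,Ry_jaw(b))
C=O-U*.04
for phi in (90,110,130,140,150):
    show(f"x up {phi}",C+Z*.16,Rx_jaw(phi))
    show(f"x lying1(end_1) {phi}",C+V*.04+Z*.03,Rx_jaw(phi))
    show(f"x up2 {phi}",C+V*.22+Z*.186,Rx_jaw(phi))
for phi in (90,70,55,45,35):
    show(f"x lying1 {phi}",C+V*.18+Z*.06,Rx_jaw(phi))
    show(f"x up2 {phi}",C+V*.22+Z*.186,Rx_jaw(phi))
    show(f"x flat2 {phi}",C+V*.39+Z*.05,Rx_jaw(phi))
E
python3 chk.py
```

```text
lean10 q [-0.26 -0.05  2.16  0.03  0.87  1.4 ] err 0.0mm 0.0deg OK
up28 q [-0.33 -0.33  2.44  0.19  0.56  1.21] err 0.0mm 0.0deg OK
drag28 q [-0.36 -0.44  2.51  0.2   0.61  1.18] err 0.0mm 0.0deg OK
up10 q [-0.3  -0.25  2.31  0.04  0.9   1.36] err 0.0mm 0.0deg OK
lean20 q [-0.28 -0.15  2.27  0.09  0.68  1.34] err 0.0mm 0.0deg OK
up38 q [-0.37 -0.41  2.55  0.43  0.38  0.96] err 0.0mm 0.0deg OK
drag38 q [-0.4  -0.49  2.57  0.36  0.51  1.01] err 14.2mm 3.5deg XXX
up20 q [-0.33 -0.36  2.42  0.11  0.74  1.28] err 0.0mm 0.0deg OK
lean25 q [-0.29 -0.19  2.33  0.14  0.58  1.29] err 0.0mm 0.0deg OK
up43 q [-0.38 -0.41  2.57  0.56  0.35  0.83] err 11.0mm 2.7deg XXX
drag43 q [-0.42 -0.49  2.57  0.43  0.51  0.93] err 29.9mm 7.5deg XXX
up25 q [-0.35 -0.41  2.48  0.16  0.66  1.23] err 0.0mm 0.0deg OK
x up 90 q [-0.27 -0.13  2.21  0.    1.06 -0.16] err 0.0mm 0.0deg OK
x lying1(end_1) 90 q [-0.18  0.07  2.31 -0.    0.76 -0.07] err 0.0mm 0.0deg OK
x up2 90 q [ 0.23 -0.09  2.12  0.    1.11  0.34] err 0.0mm 0.0deg OK
x up 110 q [-0.51 -0.05  2.18  0.35  1.18 -0.56] err 0.0mm 0.0deg OK
x lying1(end_1) 1
[... 1137 characters left out ...]
2 70 q [ 0.67  0.39  1.89 -0.27  1.12  0.93] err 0.0mm 0.0deg OK
x lying1 55 q [ 0.49  0.3   2.1  -0.54  1.18  0.92] err 0.0mm 0.0deg OK
x up2 55 q [ 0.55  0.16  1.98 -0.48  1.42  0.83] err 0.0mm 0.0deg OK
x flat2 55 q [ 0.75  0.53  1.77 -0.4   1.34  1.05] err 0.0mm 0.0deg OK
x lying1 45 q [ 0.55  0.4   2.05 -0.62  1.3   1.02] err 0.0mm 0.0deg OK
x up2 45 q [ 0.6   0.25  1.95 -0.56  1.53  0.91] err 0.0mm 0.0deg OK
x flat2 45 q [ 0.79  0.63  1.69 -0.46  1.49  1.1 ] err 0.0mm 0.0deg OK
x lying1 35 q [ 0.6   0.5   2.   -0.68  1.43  1.1 ] err 0.0mm 0.0deg OK
x up2 35 q [ 0.65  0.35  1.91 -0.64  1.64  0.98] err 0.0mm 0.0deg OK
x flat2 35 q [ 0.82  0.73  1.62 -0.52  1.63  1.13] err 0.0mm 0.0deg OK
```

Run:
```python
from plan import *
R=Ry_jaw(15); g=O+U*.0468+Z*.160
p,R2=plan(tcp(g,R)-.09*R[:,2],R,4); print('--')
plan(tcp(g,R),R2,6,p,R2)
```

```text
{"delta_rot": [-0.023, -0.0, 0.0], "delta_pos": [-0.3, -17.3, 14.8], "gripper": 1},
{"delta_rot": [-0.023, -0.0, 0.0], "delta_pos": [-0.3, -17.7, 14.3], "gripper": 1},
{"delta_rot": [-0.023, -0.0, 0.0], "delta_pos": [-0.3, -18.0, 13.9], "gripper": 1},
{"delta_rot": [-0.023, -0.0, 0.0], "delta_pos": [-0.3, -18.3, 13.6], "gripper": 1},
end [ 0.4441 -0.0939  0.3889] rotdeg/row 1.32
--
{"delta_rot": [0.0, 0.0, 0.0], "delta_pos": [-0.0, -0.0, 15.0], "gripper": 1},
{"delta_rot": [0.0, 0.0, 0.0], "delta_pos": [-0.0, -0.0, 15.0], "gripper": 1},
{"delta_rot": [0.0, 0.0, 0.0], "delta_pos": [-0.0, -0.0, 15.0], "gripper": 1},
{"delta_rot": [0.0, 0.0, 0.0], "delta_pos": [-0.0, -0.0, 15.0], "gripper": 1},
{"delta_rot": [0.0, 0.0, 0.0], "delta_pos": [-0.0, -0.1, 15.0], "gripper": 1},
{"delta_rot": [0.0, 0.0, 0.0], "delta_pos": [-0.1, -0.0, 15.0], "gripper": 1},
end [ 0.4672 -0.0964  0.3019] rotdeg/row 0.0
```

Request:
apply_moves([
  {"delta_rot": [-0.023, 0, 0], "delta_pos": [0, -17.3, 14.8], "gripper": 1},
  {"delta_rot": [-0.023, 0, 0], "delta_pos": [-0.5, -17.7, 14.3], "gripper": 1},
  {"delta_rot": [-0.023, 0, 0], "delta_pos": [-0.5, -18, 14], "gripper": 1},
  {"delta_rot": [-0.023, 0, 0], "delta_pos": [0, -18.3, 13.6], "gripper": 1},
])

```text
t: 2.05
tcp_pos: [0.4449, -0.0948, 0.3882]
orientation: [[-0.106, -0.962, 0.252], [-0.994, 0.102, -0.028], [0.002, -0.254, -0.967]]
contact_force: [-0.1, -0.5, -0.1]
opening: 0.088
```

```bash
python3 log.py
python3 - <<'E'
from plan import *
for n in("scene","top"):
    d=r.get_image(n); f=d["frame"][:,:,::-1]
    f=f[170:300,220:340] if n=="scene" else f[180:320,260:400]
    cv2.imwrite(f"pics/{n}1.png",cv2.resize(f,None,fx=4,fy=4,interpolation=cv2.INTER_CUBIC))
E
```

```text
2.05 [-0.2811 -0.2414  2.1561  0.0517  0.9744  1.3716] [ 0.4449 -0.0948  0.3882] F [-0.0743 -0.4505 -0.1039] 0.0880120368603201
[[-0.1055 -0.9619  0.2523]
 [-0.9944  0.1017 -0.0284]
 [ 0.0016 -0.2538 -0.9672]]
```

View pics/scene1.png

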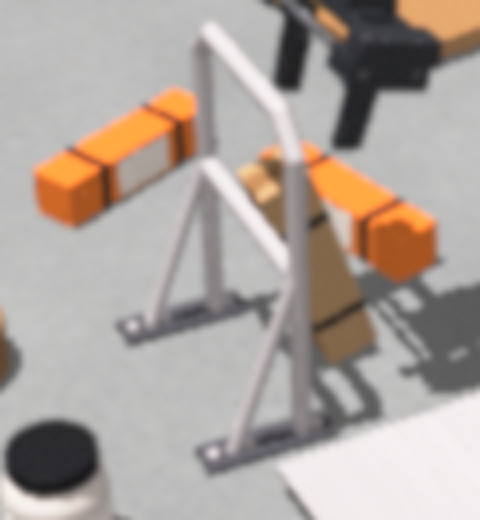

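View pics/top1.png

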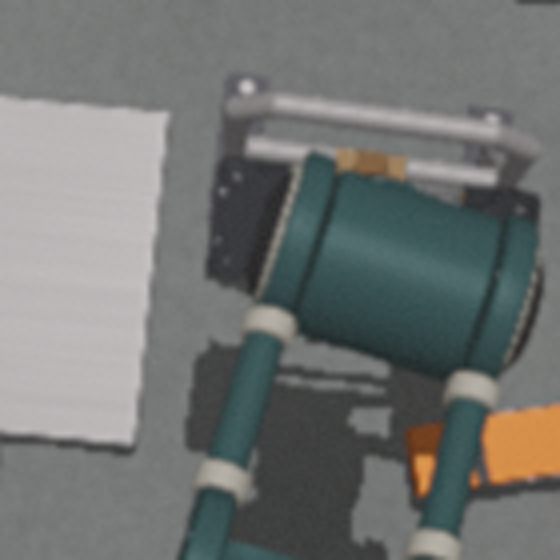

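Run:
```python
from plan import *
R=Ry_jaw(20); g=O+U*.043+Z*.161
p,R2=plan(tcp(g,R)-.07*R[:,2],R,3); print('--')
plan(tcp(g,R),R2,5,p,R2)
```

```text
{"delta_rot": [0.031, 0.0, 0.001], "delta_pos": [-0.4, 7.8, 5.6], "gripper": 1},
{"delta_rot": [0.031, 0.0, 0.001], "delta_pos": [-0.4, 7.9, 5.4], "gripper": 1},
{"delta_rot": [0.031, 0.0, 0.001], "delta_pos": [-0.3, 8.2, 5.1], "gripper": 1},
end [ 0.4274 -0.0921  0.3649] rotdeg/row 1.78
--
{"delta_rot": [0.0, 0.0, 0.0], "delta_pos": [-0.0, -0.0, 14.0], "gripper": 1},
{"delta_rot": [0.0, 0.0, 0.0], "delta_pos": [-0.0, -0.0, 14.0], "gripper": 1},
{"delta_rot": [0.0, 0.0, 0.0], "delta_pos": [-0.0, -0.0, 14.0], "gripper": 1},
{"delta_rot": [0.0, 0.0, 0.0], "delta_pos": [-0.0, -0.1, 14.0], "gripper": 1},
{"delta_rot": [0.0, 0.0, 0.0], "delta_pos": [-0.0, -0.0, 14.0], "gripper": 1},
end [ 0.4512 -0.0947  0.2992] rotdeg/row 0.0
```

Request:
apply_moves([
  {"delta_rot": [0.031, 0, 0.001], "delta_pos": [-0.4, 7.8, 5.6], "gripper": 1},
  {"delta_rot": [0.031, 0, 0.001], "delta_pos": [-0.4, 8, 5.4], "gripper": 1},
  {"delta_rot": [0.031, 0, 0.001], "delta_pos": [-0.3, 8, 5], "gripper": 1},
  {"delta_rot": [0, 0, 0], "delta_pos": [0, 0, 14], "gripper": 1},
  {"delta_rot": [0, 0, 0], "delta_pos": [0, 0, 14], "gripper": 1},
  {"delta_rot": [0, 0, 0], "delta_pos": [0, 0, 14], "gripper": 1},
  {"delta_rot": [0, 0, 0], "delta_pos": [0, 0, 14], "gripper": 1},
  {"delta_rot": [0, 0, 0], "delta_pos": [0, 0, 14], "gripper": 1},
  {"delta_rot": [0, 0, 0], "delta_pos": [0, 0, 0], "gripper": 1},
])

```text
t: 3.05
tcp_pos: [0.4488, -0.0946, 0.2989]
orientation: [[-0.109, -0.935, 0.338], [-0.994, 0.103, -0.037], [-0.0, -0.34, -0.941]]
contact_force: [-1.3, 0.1, -0.9]
opening: 0.0881
```

```bash
python3 log.py
python3 - <<'E'
from plan import *
for n in("scene","top"):
    d=r.get_image(n); f=d["frame"][:,:,::-1]
    f=f[170:300,220:340] if n=="scene" else f[180:320,260:400]
    cv2.imwrite(f"pics/{n}2.png",cv2.resize(f,None,fx=4,fy=4,interpolation=cv2.INTER_CUBIC))
E
```

```text
3.05 [-0.2847 -0.1667  2.2807  0.0934  0.688   1.3337] [ 0.4488 -0.0946  0.2989] F [-1.2525  0.1289 -0.8709] 0.0880932208521747
[[-0.1093 -0.9349  0.3376]
 [-0.994   0.1028 -0.0371]
 [-0.     -0.3397 -0.9405]]
```

View pics/scene2.png

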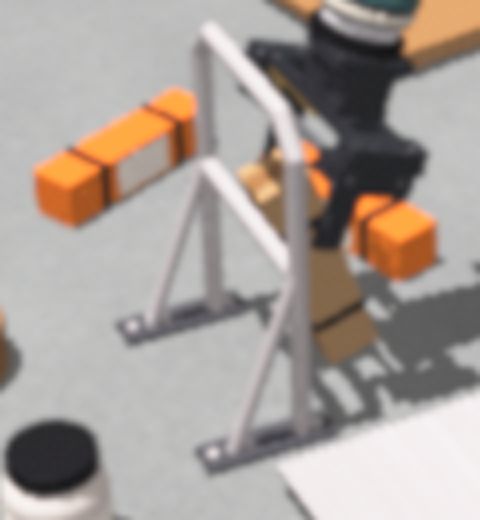

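View pics/top2.png

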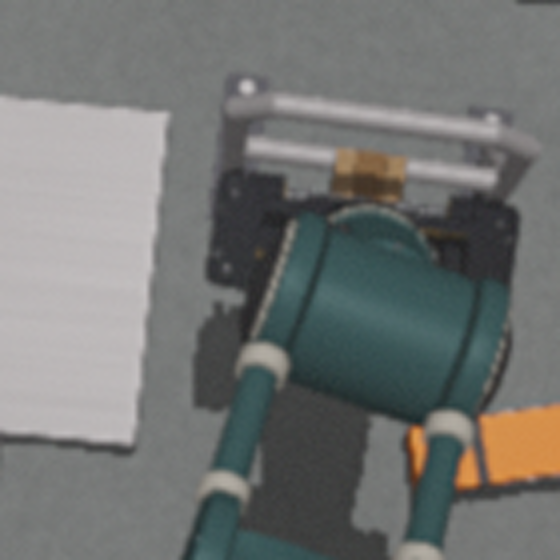

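The fingers straddle the upper part of the carton, with the near finger at about (335,215) in the scene crop, and the body is in front of the hoop. I'm closing the gripper now.

Request:
apply_moves([
  {"delta_rot": [0, 0, 0], "delta_pos": [0, 0, 0], "gripper": 0.3},
  {"delta_rot": [0, 0, 0], "delta_pos": [0, 0, 0], "gripper": 0.3},
  {"delta_rot": [0, 0, 0], "delta_pos": [0, 0, 0], "gripper": 0.3},
  {"delta_rot": [0, 0, 0], "delta_pos": [0, 0, 0], "gripper": 0.3},
  {"delta_rot": [0, 0, 0], "delta_pos": [0, 0, 0], "gripper": 0.3},
  {"delta_rot": [0, 0, 0], "delta_pos": [0, 0, 0], "gripper": 0.3},
], squeeze=45)

```text
t: 3.75
tcp_pos: [0.4501, -0.095, 0.3007]
orientation: [[-0.109, -0.934, 0.341], [-0.994, 0.102, -0.038], [0.001, -0.343, -0.939]]
contact_force: [-1.2, -1.4, 1.0]
opening: 0.0457
```

```bash
python3 log.py
```

```text
3.75 [-0.2844 -0.1671  2.2779  0.0928  0.6873  1.3338] [ 0.4501 -0.095   0.3007] F [-1.1762 -1.4499  1.0173] 0.04570938116205735
[[-0.1089 -0.9337  0.3411]
 [-0.9941  0.1019 -0.0385]
 [ 0.0012 -0.3432 -0.9392]]
```

```bash
cat >> plan.py <<'E'
def arc(B,ax,deg,n,p0=None,R0=None,rotdeg=None,grip=.3,extra=(0,0,0)):
    """rotate TCP-held grasp about line (B,ax); rotdeg = tool's own turn"""
    s=r.sense(); p0=s["tcp_pos"] if p0 is None else p0; R0=s["orientation"] if R0 is None else R0
    rotdeg=deg if rotdeg is None else rotdeg
    g0=p0+.147*R0[:,2]; p=p0.copy(); R=R0.copy(); B=np.array(B)
    w=np.round(R0.T@ax*np.radians(rotdeg)/n,3)
    for k in range(n):
        g=B+Ro.from_rotvec(np.array(ax)*np.radians(deg*(k+1)/n)).apply(g0-B)+np.array(extra)*(k+1)/n
        Rn=R@Ro.from_rotvec(w).as_matrix()
        pn=g-.147*Rn[:,2]
        d=np.round(1000*R.T@(pn-p),1)
        print('{"delta_rot": %s, "delta_pos": %s, "gripper": %s},'%(w.tolist(),d.tolist(),grip)); p=p+R@d/1000; R=Rn
    print("end",p.round(4),"grasp",(p+.147*R[:,2]).round(4)); return p,R
E
python3 - <<'E'
from plan import *
arc(O+U*.023,-V,18,10,rotdeg=16)
E
```

```text
{"delta_rot": [0.028, 0.0, 0.0], "delta_pos": [-0.0, 8.7, -2.2], "gripper": 0.3},
{"delta_rot": [0.028, 0.0, 0.0], "delta_pos": [-0.0, 8.8, -2.2], "gripper": 0.3},
{"delta_rot": [0.028, 0.0, 0.0], "delta_pos": [-0.0, 8.8, -2.1], "gripper": 0.3},
{"delta_rot": [0.028, 0.0, 0.0], "delta_pos": [-0.0, 8.7, -2.1], "gripper": 0.3},
{"delta_rot": [0.028, 0.0, 0.0], "delta_pos": [-0.0, 8.8, -2.2], "gripper": 0.3},
{"delta_rot": [0.028, 0.0, 0.0], "delta_pos": [-0.0, 8.8, -2.1], "gripper": 0.3},
{"delta_rot": [0.028, 0.0, 0.0], "delta_pos": [-0.0, 8.8, -2.1], "gripper": 0.3},
{"delta_rot": [0.028, 0.0, 0.0], "delta_pos": [-0.0, 8.8, -2.0], "gripper": 0.3},
{"delta_rot": [0.028, 0.0, 0.0], "delta_pos": [-0.0, 8.8, -2.1], "gripper": 0.3},
{"delta_rot": [0.028, 0.0, 0.0], "delta_pos": [-0.0, 8.8, -2.0], "gripper": 0.3},
end [ 0.3633 -0.0855  0.2792] grasp [ 0.4494 -0.095   0.1605]
```

Request:
apply_moves([
  {"delta_rot": [0.028, 0, 0], "delta_pos": [0, 8.8, -2.1], "gripper": 0.3},
  {"delta_rot": [0.028, 0, 0], "delta_pos": [0, 8.8, -2.1], "gripper": 0.3},
  {"delta_rot": [0.028, 0, 0], "delta_pos": [0, 8.8, -2.1], "gripper": 0.3},
  {"delta_rot": [0.028, 0, 0], "delta_pos": [0, 8.8, -2.1], "gripper": 0.3},
  {"delta_rot": [0.028, 0, 0], "delta_pos": [0, 8.8, -2.1], "gripper": 0.3},
  {"delta_rot": [0.028, 0, 0], "delta_pos": [0, 8.8, -2.1], "gripper": 0.3},
  {"delta_rot": [0.028, 0, 0], "delta_pos": [0, 8.8, -2.1], "gripper": 0.3},
  {"delta_rot": [0.028, 0, 0], "delta_pos": [0, 8.8, -2.1], "gripper": 0.3},
  {"delta_rot": [0.028, 0, 0], "delta_pos": [0, 8.8, -2.1], "gripper": 0.3},
  {"delta_rot": [0.028, 0, 0], "delta_pos": [0, 8.8, -2.1], "gripper": 0.3},
])

```text
t: 4.75
tcp_pos: [0.3622, -0.0851, 0.2787]
orientation: [[-0.11, -0.801, 0.588], [-0.994, 0.088, -0.065], [0.0, -0.592, -0.806]]
contact_force: [3.0, 0.2, -1.6]
opening: 0.0457
```

```bash
python3 log.py
cat > pic.py <<'E'
import sys
from plan import *
k,zs=sys.argv[1],int(sys.argv[2]) if len(sys.argv)>2 else 0
for n in("scene","top"):
    d=r.get_image(n); f=d["frame"][:,:,::-1]; cv2.imwrite(f"pics/full_{n}{k}.png",f)
    f=f[150:330,220:420] if n=="scene" else f[180:320,180:400]
    cv2.imwrite(f"pics/{n}{k}.png",cv2.resize(f,None,fx=3.2,fy=3.2,interpolation=cv2.INTER_CUBIC))
E
python3 pic.py 3
```

```text
4.75 [-0.3688 -0.4276  2.5512  0.3729  0.4272  1.0182] [ 0.3622 -0.0851  0.2787] F [ 3.0109  0.2187 -1.5701] 0.04569145904670668
[[-0.1099 -0.8014  0.588 ]
 [-0.9939  0.0884 -0.0654]
 [ 0.0005 -0.5916 -0.8062]]
```

View pics/scene3.png

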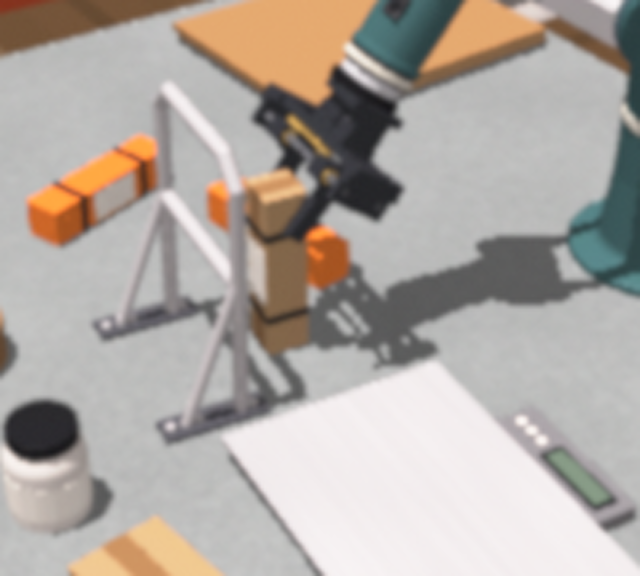

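View pics/top3.png

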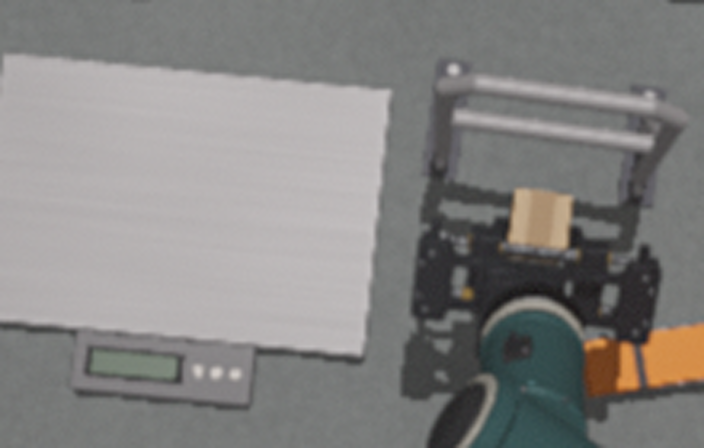

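The carton now stands upright in front of the hoop, held near its top. Its top face is at about (540,218) in the top crop and its foot corner at (270,353) in the scene crop. I'll check the tilt.

Run:
```python
from plan import *
np.set_printoptions(precision=4,suppress=True)
c=r.get_image("top"); cv=lambda l:np.array(l)/3.2+[180-.35,180-.35]
P=ray(c,cv([(516,187),(573,195),(568,250),(508,243)]),.19); print(P[:,:2]-O[:2], P.mean(0)); rel=(P-O); print("top U,V",rel@U,rel@V)
c=r.get_image("scene"); cs=lambda l:np.array(l)/3.2+[220-.35,150-.35]
B=ray(c,cs([(270,354),(309,343)]),0.0); rel=B-O; print("foot +V side: U,V",rel@U,rel@V)
T=ray(c,cs([(262,206),(305,187)]),0.19); rel=T-O; print("top +V side: U,V",rel@U,rel@V)
```

```text
[[ 0.0272  0.02  ]
 [ 0.0213 -0.0255]
 [-0.023  -0.0214]
 [-0.018   0.0262]] [ 0.4604 -0.0957  0.19  ]
top U,V [ 0.0249  0.024  -0.0205 -0.0207] [ 0.0229 -0.023  -0.0238  0.0241]
foot +V side: U,V [ 0.0205 -0.0241] [0.0203 0.0221]
top +V side: U,V [ 0.0317 -0.0208] [0.0285 0.0165]
```

Run:
```python
from plan import *
R=Ry_jaw(12); plan(tcp(O-U*.003+Z*.157,R),R,6)
```

```text
{"delta_rot": [-0.07, -0.0, 0.0], "delta_pos": [-0.0, -10.6, 3.2], "gripper": 1},
{"delta_rot": [-0.07, -0.0, 0.0], "delta_pos": [-0.1, -10.8, 2.5], "gripper": 1},
{"delta_rot": [-0.07, -0.0, 0.0], "delta_pos": [-0.0, -11.0, 1.7], "gripper": 1},
{"delta_rot": [-0.07, -0.0, 0.0], "delta_pos": [-0.1, -11.1, 1.0], "gripper": 1},
{"delta_rot": [-0.07, -0.0, 0.0], "delta_pos": [-0.0, -11.1, 0.2], "gripper": 1},
{"delta_rot": [-0.07, -0.0, 0.0], "delta_pos": [-0.1, -11.1, -0.6], "gripper": 1},
end [ 0.4251 -0.0918  0.3008] rotdeg/row 4.01
```

Request:
apply_moves([
  {"delta_rot": [0, 0, 0], "delta_pos": [0, 0, 0], "gripper": 0.6},
  {"delta_rot": [0, 0, 0], "delta_pos": [0, 0, 0], "gripper": 0.9},
  {"delta_rot": [0, 0, 0], "delta_pos": [0, 0, 0], "gripper": 1},
])

```text
t: 5.25
tcp_pos: [0.363, -0.0851, 0.2786]
orientation: [[-0.109, -0.804, 0.585], [-0.994, 0.088, -0.064], [0.0, -0.588, -0.809]]
contact_force: [0.9, -0.6, -0.0]
opening: 0.0664
```

Request:
apply_moves([
  {"delta_rot": [0, 0, 0], "delta_pos": [0, 0, 0], "gripper": 1},
  {"delta_rot": [0, 0, 0], "delta_pos": [0, 0, 0], "gripper": 1},
  {"delta_rot": [-0.07, 0, 0], "delta_pos": [0, -10.6, 3.2], "gripper": 1},
  {"delta_rot": [-0.07, 0, 0], "delta_pos": [-0.1, -10.8, 2.5], "gripper": 1},
  {"delta_rot": [-0.07, 0, 0], "delta_pos": [0, -11, 1.7], "gripper": 1},
  {"delta_rot": [-0.07, 0, 0], "delta_pos": [-0.1, -11, 1], "gripper": 1},
  {"delta_rot": [-0.07, 0, 0], "delta_pos": [0, -11, 0.2], "gripper": 1},
  {"delta_rot": [-0.07, 0, 0], "delta_pos": [-0.1, -11, -0.6], "gripper": 1},
])

```text
t: 6.05
tcp_pos: [0.4259, -0.0918, 0.3007]
orientation: [[-0.109, -0.973, 0.204], [-0.994, 0.107, -0.023], [0.001, -0.206, -0.979]]
contact_force: [-0.3, 0.2, -0.2]
opening: 0.0885
```

```bash
python3 log.py;python3 pic.py 4
```

```text
6.05 [-0.2836 -0.1771  2.272   0.0468  0.8432  1.3691] [ 0.4259 -0.0918  0.3007] F [-0.2682  0.1624 -0.2068] 0.08848669497443137
[[-0.1092 -0.9728  0.2042]
 [-0.994   0.1068 -0.0231]
 [ 0.0007 -0.2055 -0.9787]]
```

View pics/scene4.png

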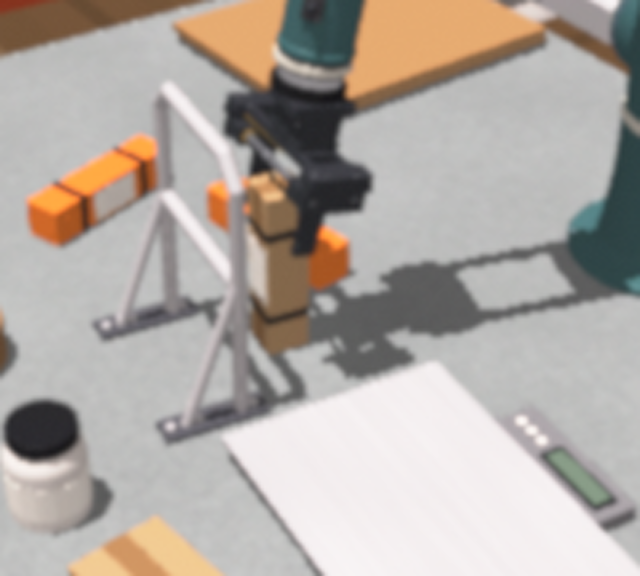

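Request:
apply_moves([
  {"delta_rot": [0, 0, 0], "delta_pos": [0, 0, 0], "gripper": 0.3},
  {"delta_rot": [0, 0, 0], "delta_pos": [0, 0, 0], "gripper": 0.3},
  {"delta_rot": [0, 0, 0], "delta_pos": [0, 0, 0], "gripper": 0.3},
  {"delta_rot": [0, 0, 0], "delta_pos": [0, 0, 0], "gripper": 0.3},
  {"delta_rot": [0, 0, 0], "delta_pos": [0, 0, 0], "gripper": 0.3},
  {"delta_rot": [0, 0, 0], "delta_pos": [0, 4.9, -1.1], "gripper": 0.3},
  {"delta_rot": [0, 0, 0], "delta_pos": [0, 4.9, -1.1], "gripper": 0.3},
  {"delta_rot": [0, 0, 0], "delta_pos": [0, 4.9, -1], "gripper": 0.3},
  {"delta_rot": [0, 0, 0], "delta_pos": [0, 4.9, -1], "gripper": 0.3},
], squeeze=58)

```text
t: 7.05
tcp_pos: [0.4052, -0.0896, 0.3009]
orientation: [[-0.109, -0.972, 0.208], [-0.994, 0.107, -0.024], [0.001, -0.21, -0.978]]
contact_force: [1.1, -0.4, -6.5]
opening: 0.0457
```

```bash
python3 log.py;python3 pic.py 5
```

```text
7.05 [-0.2936 -0.2256  2.3102  0.0502  0.8496  1.3575] [ 0.4052 -0.0896  0.3009] F [ 1.0639 -0.402  -6.5383] 0.04566115248797771
[[-0.1093 -0.9719  0.2084]
 [-0.994   0.1068 -0.0236]
 [ 0.0007 -0.2097 -0.9778]]
```

View pics/scene5.png

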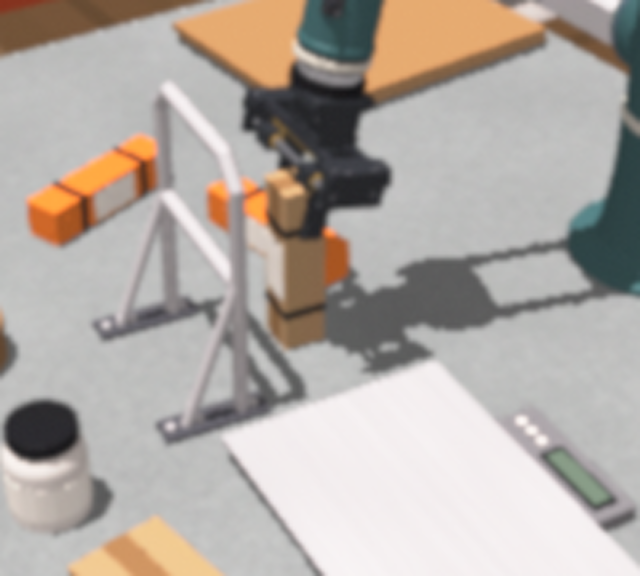

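It drags cleanly and stays upright, with part of its weight carried by the arm (Fz −6.5 N). I'll continue level, then let it down.

Request:
apply_moves([
  {"delta_rot": [0, 0, 0], "delta_pos": [0, 4.9, -1], "gripper": 0.3},
  {"delta_rot": [0, 0, 0], "delta_pos": [0, 4.9, -1], "gripper": 0.3},
  {"delta_rot": [0, 0, 0], "delta_pos": [0, 4.9, -1], "gripper": 0.3},
  {"delta_rot": [0, 0, 0], "delta_pos": [0, 4.9, -1], "gripper": 0.3},
  {"delta_rot": [0, 0, 0], "delta_pos": [0, 0, 0.3], "gripper": 0.3},
])

```text
t: 7.65
tcp_pos: [0.3854, -0.0875, 0.3009]
orientation: [[-0.109, -0.972, 0.208], [-0.994, 0.107, -0.024], [0.001, -0.209, -0.978]]
contact_force: [-0.7, 0.0, 8.0]
opening: 0.0455
```

```bash
python3 log.py;python3 pic.py 6
python3 - <<'E'
from plan import *
R=Ry_jaw(12);s=r.sense(); print((s["tcp_pos"]+.147*s["orientation"][:,2]-O)@np.c_[U,V,Z])
E
```

```text
7.65 [-0.3038 -0.2721  2.3449  0.0522  0.8622  1.3465] [ 0.3854 -0.0875  0.3009] F [-0.7112  0.0056  8.0155] 0.04548856645766519
[[-0.1093 -0.972   0.2081]
 [-0.994   0.1067 -0.0237]
 [ 0.0008 -0.2094 -0.9778]]
[-4.27470294e-02 -1.46993860e-04  1.57167835e-01]
```

View pics/scene6.png

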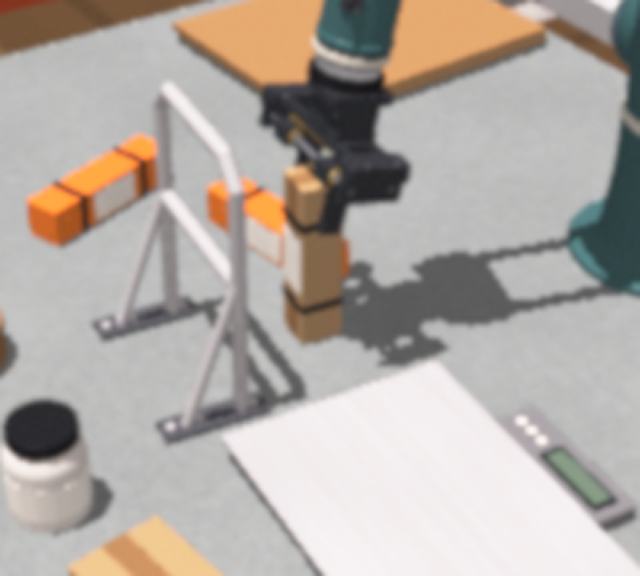

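View pics/top6.png

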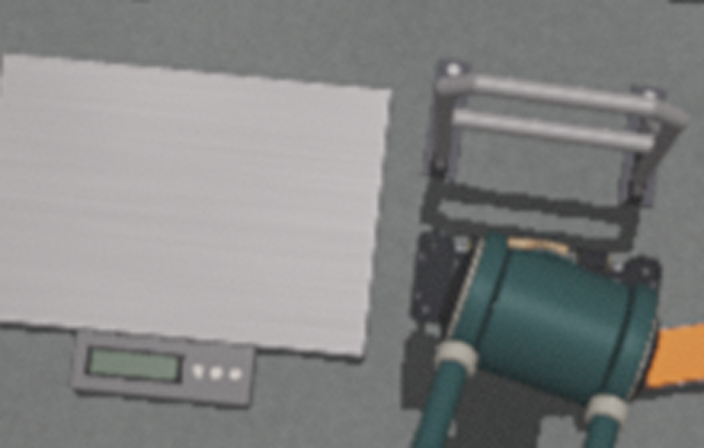

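Request:
apply_moves([
  {"delta_rot": [0, 0, 0], "delta_pos": [0, 0, 0], "gripper": 0.8},
  {"delta_rot": [0, 0, 0], "delta_pos": [0, 0, 0], "gripper": 1},
  {"delta_rot": [0, 0, 0], "delta_pos": [0, 0, 0], "gripper": 1},
  {"delta_rot": [0, 0, 0], "delta_pos": [0, 0, 0], "gripper": 1},
  {"delta_rot": [0, 0, 0], "delta_pos": [0, -4, -19], "gripper": 1},
  {"delta_rot": [0, 0, 0], "delta_pos": [0, -5, -25], "gripper": 1},
  {"delta_rot": [0, 0, 0], "delta_pos": [0, -7, -32], "gripper": 1},
])

```text
t: 8.45
tcp_pos: [0.3846, -0.0871, 0.3768]
orientation: [[-0.109, -0.973, 0.203], [-0.994, 0.107, -0.022], [-0.0, -0.204, -0.979]]
contact_force: [-0.7, 0.3, -0.1]
opening: 0.0883
```

```bash
python3 log.py;python3 pic.py 7
python3 - <<'E'
from kin import *
C=O-.041*U; R=Rx_jaw(130); g=C+Z*.162-V*.005
p,R2=plan(tcp(g,R)-.09*R[:,2],R,14); print('--')
for w in (0,.5,1):
  pass
print(ik(p,R2), ik(tcp(g,R),R))
plan(tcp(g,R),R2,6,p,R2)
E
```

```text
8.45 [-0.3035 -0.3532  2.2539  0.046   1.0396  1.3574] [ 0.3846 -0.0871  0.3768] F [-0.7431  0.3091 -0.126 ] 0.08825423903722665
[[-0.1092 -0.9731  0.2029]
 [-0.994   0.1069 -0.022 ]
 [-0.0003 -0.2041 -0.9789]]
{"delta_rot": [0.027, -0.05, -0.101], "delta_pos": [11.2, -1.5, 3.2], "gripper": 1},
{"delta_rot": [0.027, -0.05, -0.101], "delta_pos": [11.5, -0.3, 2.7], "gripper": 1},
{"delta_rot": [0.027, -0.05, -0.101], "delta_pos": [11.5, 0.9, 2.1], "gripper": 1},
{"delta_rot": [0.027, -0.05, -0.101], "delta_pos": [11.5, 2.1, 1.5], "gripper": 1},
{"delta_rot": [0.027, -0.05, -0.101], "delta_pos": [11.3, 3.3, 0.8], "gripper": 1},
{"delta_rot": [0.027, -0.05, -0.101], "delta_pos": [10.9, 4.4, 0.2], "gripper": 1},
{"delta_rot": [0.027, -0.05, -0.101], "delta_pos": [10.4, 5.5, -0.5], "gripper": 1},
{"delta_rot": [0.027, -0.05, -0.101], "delta_pos": [9.7, 6.5, -1.2], "gripper": 1},
{"delta_rot": [0.027, -0.05, -0.101], "delta_pos": [8.9, 7.4, -1.8], "gripper": 1},
{"delta_rot": [0.027, -0.05, -0.101], "delta_pos": [8.1, 8.2, -2.5], "gripper": 1},
{"delta_rot": [0.027, -0.05, -0.101], "delta_p
[... 491 characters left out ...]
212254805e-13)) (array([-0.70227725,  0.10374643,  2.13758567,  0.57485027,  1.37468067,
       -0.8463474 ]), np.float64(3.7238012298709096e-13), np.float64(1.812149047119104e-14))
{"delta_rot": [0.0, 0.0, 0.0], "delta_pos": [-0.0, -0.0, 15.0], "gripper": 1},
{"delta_rot": [0.0, 0.0, 0.0], "delta_pos": [-0.0, -0.0, 15.0], "gripper": 1},
{"delta_rot": [0.0, 0.0, 0.0], "delta_pos": [-0.1, -0.0, 15.0], "gripper": 1},
{"delta_rot": [0.0, 0.0, 0.0], "delta_pos": [-0.0, -0.0, 15.0], "gripper": 1},
{"delta_rot": [0.0, 0.0, 0.0], "delta_pos": [-0.1, -0.0, 15.0], "gripper": 1},
{"delta_rot": [0.0, 0.0, 0.0], "delta_pos": [-0.0, -0.0, 15.0], "gripper": 1},
end [ 0.4069 -0.1899  0.2746] rotdeg/row 0.0
```

View pics/scene7.png

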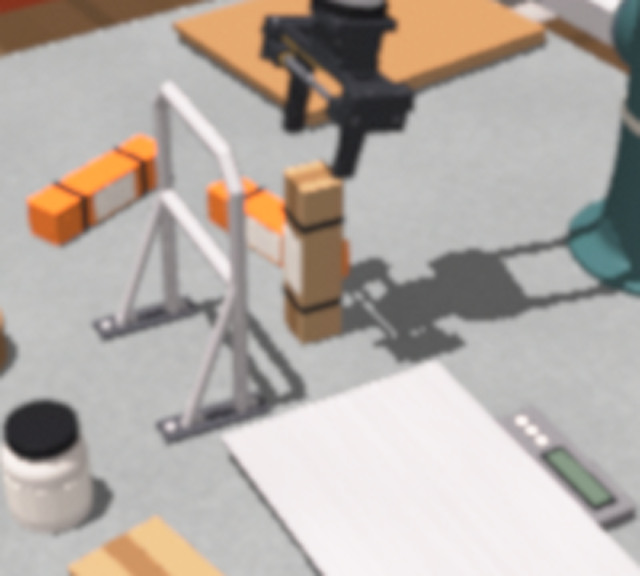

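View pics/top7.png

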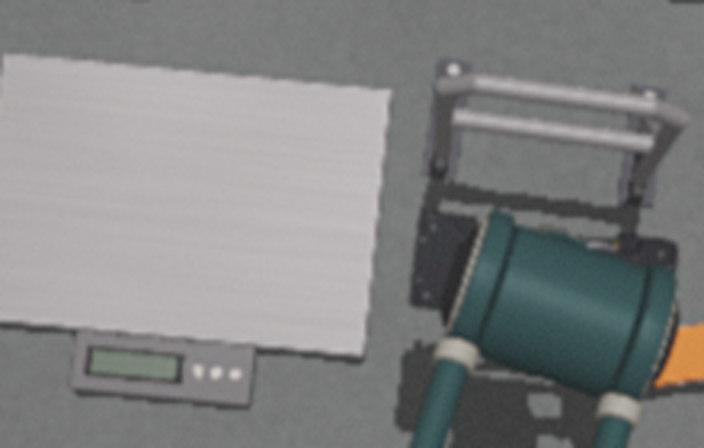

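Request:
apply_moves([
  {"delta_rot": [0, 0, 0], "delta_pos": [0, -9, -40], "gripper": 1},
])

```text
t: 8.65
tcp_pos: [0.3838, -0.0868, 0.4138]
orientation: [[-0.109, -0.974, 0.197], [-0.994, 0.107, -0.02], [-0.002, -0.198, -0.98]]
contact_force: [-0.2, -0.3, -0.2]
opening: 0.0884
```

Run:
```python
from kin import *
C=O-.041*U; R=Rx_jaw(130); g=C+Z*.162-V*.005
p,R2=plan(tcp(g,R)-.1*R[:,2],R,14); print('--')
c=r.get_image("scene"); cs=lambda l:np.array(l)/3.2+[220-.35,150-.35]
B=ray(c,cs([(303,341),(342,332)]),0.0)-O; print("foot",B@U,B@V)
T=ray(c,cs([(284,170),(325,163),(302,192),(342,178)]),0.19)-O; print("top",T@U,T@V)
```

```text
{"delta_rot": [0.028, -0.049, -0.102], "delta_pos": [11.7, -1.5, 4.8], "gripper": 1},
{"delta_rot": [0.028, -0.049, -0.102], "delta_pos": [12.1, -0.2, 4.3], "gripper": 1},
{"delta_rot": [0.028, -0.049, -0.102], "delta_pos": [12.2, 1.2, 3.7], "gripper": 1},
{"delta_rot": [0.028, -0.049, -0.102], "delta_pos": [12.2, 2.5, 3.0], "gripper": 1},
{"delta_rot": [0.028, -0.049, -0.102], "delta_pos": [12.0, 3.8, 2.3], "gripper": 1},
{"delta_rot": [0.028, -0.049, -0.102], "delta_pos": [11.6, 5.1, 1.7], "gripper": 1},
{"delta_rot": [0.028, -0.049, -0.102], "delta_pos": [11.1, 6.3, 0.9], "gripper": 1},
{"delta_rot": [0.028, -0.049, -0.102], "delta_pos": [10.4, 7.4, 0.2], "gripper": 1},
{"delta_rot": [0.028, -0.049, -0.102], "delta_pos": [9.6, 8.4, -0.5], "gripper": 1},
{"delta_rot": [0.028, -0.049, -0.102], "delta_pos": [8.7, 9.3, -1.2], "gripper": 1},
{"delta_rot": [0.028, -0.049, -0.102], "delta_pos": [7.6, 10.1, -1.9], "gripper": 1},
{"delta_rot": [0.028, -0.049, -0.102], "delta_pos": [6.4, 10.8, -2.5], "gripper": 1},
{"delta_rot": [0.028, -0.049, -0.102], "delta_pos": [5.2, 11.3, -3.1], "gripper": 1},
{"delta_rot": [0.028, -0.049, -0.102], "delta_pos": [3.8, 11.7, -3.6], "gripper": 1},
end [ 0.3998 -0.2538  0.3512] rotdeg/row 6.68
--
foot [-0.02005829 -0.06399874] [0.01623263 0.02103207]
top [-0.01671757 -0.0593825  -0.01399726 -0.06101014] [-0.02109046 -0.01475557  0.0232941   0.0179432 ]
```

Request:
apply_moves([
  {"delta_rot": [0.028, -0.049, -0.102], "delta_pos": [11.7, -1.5, 4.8], "gripper": 1},
  {"delta_rot": [0.028, -0.049, -0.102], "delta_pos": [12, 0, 4.3], "gripper": 1},
  {"delta_rot": [0.028, -0.049, -0.102], "delta_pos": [12.2, 1.2, 3.7], "gripper": 1},
  {"delta_rot": [0.028, -0.049, -0.102], "delta_pos": [12.2, 2.5, 3], "gripper": 1},
  {"delta_rot": [0.028, -0.049, -0.102], "delta_pos": [12, 3.8, 2.3], "gripper": 1},
  {"delta_rot": [0.028, -0.049, -0.102], "delta_pos": [11.6, 5, 1.7], "gripper": 1},
  {"delta_rot": [0.028, -0.049, -0.102], "delta_pos": [11, 6.3, 0.9], "gripper": 1},
  {"delta_rot": [0.028, -0.049, -0.102], "delta_pos": [10.4, 7.4, 0.2], "gripper": 1},
  {"delta_rot": [0.028, -0.049, -0.102], "delta_pos": [9.6, 8.4, -0.5], "gripper": 1},
  {"delta_rot": [0.028, -0.049, -0.102], "delta_pos": [8.7, 9.3, -1.2], "gripper": 1},
])

```text
t: 9.7
tcp_pos: [0.3975, -0.2072, 0.3735]
orientation: [[0.85, -0.474, 0.231], [-0.522, -0.696, 0.493], [-0.073, -0.539, -0.839]]
contact_force: [0.6, 0.1, -0.1]
opening: 0.0878
```

Run:
```python
from kin import *
C=O-.040*U-.002*V; R=Rx_jaw(130); g=C+Z*.162-V*.005
p,R2=plan(tcp(g,R)-.08*R[:,2],R,5); print('--')
```

```text
{"delta_rot": [0.022, -0.041, -0.079], "delta_pos": [5.1, 8.6, 3.0], "gripper": 1},
{"delta_rot": [0.022, -0.041, -0.079], "delta_pos": [4.5, 9.1, 2.6], "gripper": 1},
{"delta_rot": [0.022, -0.041, -0.079], "delta_pos": [3.8, 9.5, 2.2], "gripper": 1},
{"delta_rot": [0.022, -0.041, -0.079], "delta_pos": [3.1, 9.7, 1.9], "gripper": 1},
{"delta_rot": [0.022, -0.041, -0.079], "delta_pos": [2.5, 10.1, 1.5], "gripper": 1},
end [ 0.402  -0.2431  0.3359] rotdeg/row 5.25
--
```

Request:
apply_moves([
  {"delta_rot": [0.022, -0.041, -0.079], "delta_pos": [5, 8.6, 3], "gripper": 1},
  {"delta_rot": [0.022, -0.041, -0.079], "delta_pos": [4.5, 9, 2.6], "gripper": 1},
  {"delta_rot": [0.022, -0.041, -0.079], "delta_pos": [3.8, 9.5, 2.2], "gripper": 1},
  {"delta_rot": [0.022, -0.041, -0.079], "delta_pos": [3, 9.7, 2], "gripper": 1},
  {"delta_rot": [0.022, -0.041, -0.079], "delta_pos": [2.5, 10, 1.5], "gripper": 1},
  {"delta_rot": [0, 0, 0], "delta_pos": [0, 0, 0], "gripper": 1},
])

```text
t: 10.3
tcp_pos: [0.4019, -0.2428, 0.3349]
orientation: [[0.993, -0.092, 0.069], [-0.115, -0.759, 0.64], [-0.006, -0.644, -0.765]]
contact_force: [0.6, -0.7, 0.0]
opening: 0.0887
```

```bash
python3 log.py; python3 pic.py 8
python3 - <<'E'
from kin import *
C=O-.040*U-.002*V; R=Rx_jaw(130); g=C+Z*.162-V*.005
p,R2=plan(tcp(g,R),R,5); print('--')
E
```

```text
10.3 [-0.7852  0.0826  2.0313  0.5267  1.5211 -0.8301] [ 0.4019 -0.2428  0.3349] F [ 0.6025 -0.6901  0.0129] 0.0887160761074989
[[ 0.9934 -0.0916  0.0694]
 [-0.1148 -0.7594  0.6404]
 [-0.0059 -0.6442 -0.7649]]
{"delta_rot": [-0.0, -0.0, -0.002], "delta_pos": [0.0, 0.2, 16.0], "gripper": 1},
{"delta_rot": [-0.0, -0.0, -0.002], "delta_pos": [0.0, 0.2, 16.0], "gripper": 1},
{"delta_rot": [-0.0, -0.0, -0.002], "delta_pos": [0.0, 0.2, 15.9], "gripper": 1},
{"delta_rot": [-0.0, -0.0, -0.002], "delta_pos": [0.0, 0.2, 16.0], "gripper": 1},
{"delta_rot": [-0.0, -0.0, -0.002], "delta_pos": [0.1, 0.2, 15.9], "gripper": 1},
end [ 0.4076 -0.192   0.2746] rotdeg/row 0.11
--
```

View pics/scene8.png

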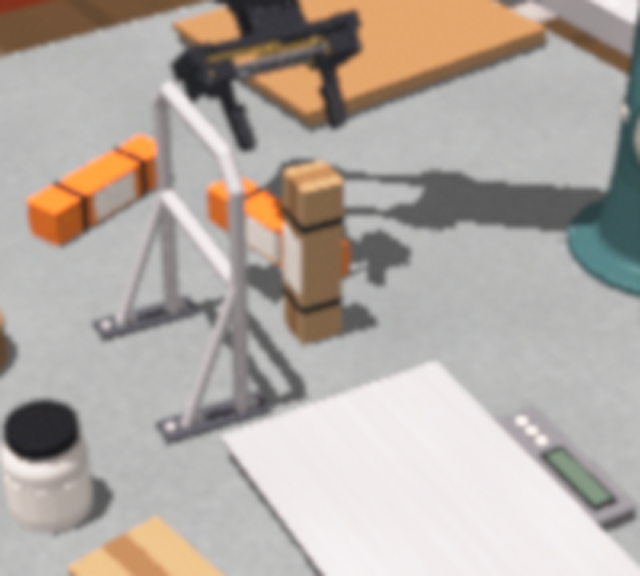

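View pics/top8.png

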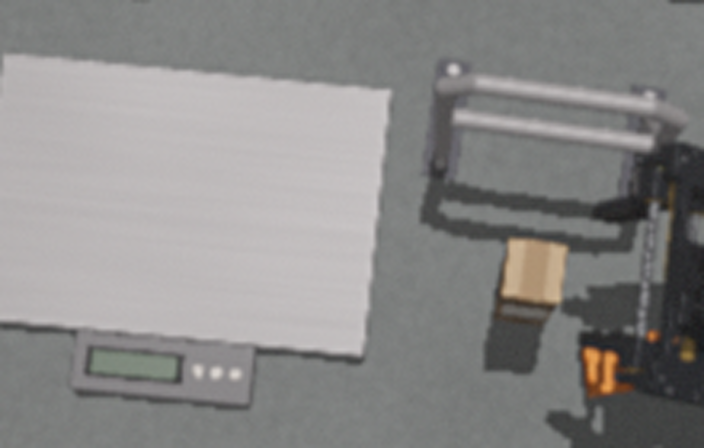

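Run:
```python
from kin import *
c=r.get_image("top"); cv=lambda l:np.array(l)/3.2+[180-.35,180-.35]
P=ray(c,cv([(509,237),(569,243),(561,308),(502,299)]),.19)-O; print("top U,V",P@U,P@V,(P@U).mean(),(P@V).mean())
f=cv2.resize(c["frame"],None,fx=1,fy=1); h=cv2.cvtColor(f,cv2.COLOR_RGB2HSV)
m=((h[...,1]>60)&(h[...,0]<25)&(h[...,2]>120)).astype(np.uint8); m[:, :330]=0; m[:,362:]=0;m[:250]=0;m[282:]=0
cs=max(cv2.findContours(m,0,1)[0],key=cv2.contourArea)
Q=ray(c,cs[:,0],.19)-O; Q=np.c_[Q@U,Q@V]*1000; print(cv2.minAreaRect(Q.astype(np.float32)))
```

```text
top U,V [-0.01584495 -0.0148677  -0.06714807 -0.06566648] [ 0.02385409 -0.02400132 -0.02332825  0.02372708] -0.04088180261175865 6.289917205414431e-05
((-39.993064880371094, 1.172628402709961), (46.78596115112305, 48.3324089050293), 87.37305450439453)
```

Request:
apply_moves([
  {"delta_rot": [0, 0, -0.002], "delta_pos": [0, 0, 16], "gripper": 1},
  {"delta_rot": [0, 0, -0.002], "delta_pos": [0, 0, 16], "gripper": 1},
  {"delta_rot": [0, 0, -0.002], "delta_pos": [0, 0, 16], "gripper": 1},
  {"delta_rot": [0, 0, -0.002], "delta_pos": [0, 0, 16], "gripper": 1},
  {"delta_rot": [0, 0, 0], "delta_pos": [0, 0, 16], "gripper": 1},
  {"delta_rot": [0, 0, 0], "delta_pos": [0, 0, 0], "gripper": 0.3},
  {"delta_rot": [0, 0, 0], "delta_pos": [0, 0, 0], "gripper": 0.3},
  {"delta_rot": [0, 0, 0], "delta_pos": [0, 0, 0], "gripper": 0.3},
  {"delta_rot": [0, 0, 0], "delta_pos": [0, 0, 0], "gripper": 0.3},
  {"delta_rot": [0, 0, 0], "delta_pos": [0, 0, 0], "gripper": 0.3},
  {"delta_rot": [0, 0, 0], "delta_pos": [0, 0, 0], "gripper": 0.3},
], squeeze=50)

```text
t: 11.55
tcp_pos: [0.4081, -0.1917, 0.2764]
orientation: [[0.994, -0.081, 0.073], [-0.109, -0.762, 0.638], [0.004, -0.642, -0.766]]
contact_force: [1.3, -1.1, 0.9]
opening: 0.0458
```

```bash
python3 log.py; python3 pic.py 9
python3 - <<'E'
from plan import *
s=r.sense(); print((s["tcp_pos"]+.147*s["orientation"][:,2]-O)@np.c_[U,V,Z])
arc(O+V*.023,-U,76,24)
E
```

```text
11.55 [-0.704   0.1042  2.133   0.5755  1.3767 -0.8486] [ 0.4081 -0.1917  0.2764] F [ 1.323  -1.1088  0.8568] 0.04578405882464129
[[ 0.994  -0.081   0.0733]
 [-0.1092 -0.762   0.6383]
 [ 0.0042 -0.6425 -0.7663]]
[-0.03919612 -0.0066529   0.16373161]
{"delta_rot": [-0.055, -0.0, -0.0], "delta_pos": [0.0, -15.9, 5.0], "gripper": 0.3},
{"delta_rot": [-0.055, -0.0, -0.0], "delta_pos": [0.0, -16.0, 5.0], "gripper": 0.3},
{"delta_rot": [-0.055, -0.0, -0.0], "delta_pos": [0.0, -15.9, 5.0], "gripper": 0.3},
{"delta_rot": [-0.055, -0.0, -0.0], "delta_pos": [0.0, -15.9, 5.0], "gripper": 0.3},
{"delta_rot": [-0.055, -0.0, -0.0], "delta_pos": [0.0, -16.0, 5.0], "gripper": 0.3},
{"delta_rot": [-0.055, -0.0, -0.0], "delta_pos": [0.0, -15.9, 5.0], "gripper": 0.3},
{"delta_rot": [-0.055, -0.0, -0.0], "delta_pos": [0.0, -15.9, 5.0], "gripper": 0.3},
{"delta_rot": [-0.055, -0.0, -0.0], "delta_pos": [0.0, -16.0, 5.1], "gripper": 0.3},
{"delta_rot": [-0.055, -0.0, -0.0], "delta_pos": [0.0, -15.9, 5.0], "gripper": 0.3},
{"delta_rot": [-0.055, -0.0, -0.0], "delta_pos": [0.0, -15.9, 5.0], "gripper": 0.3},

[... 554 characters left out ...]
ta_pos": [0.0, -16.0, 5.1], "gripper": 0.3},
{"delta_rot": [-0.055, -0.0, -0.0], "delta_pos": [0.0, -15.9, 5.0], "gripper": 0.3},
{"delta_rot": [-0.055, -0.0, -0.0], "delta_pos": [-0.0, -15.9, 5.0], "gripper": 0.3},
{"delta_rot": [-0.055, -0.0, -0.0], "delta_pos": [-0.0, -15.9, 5.1], "gripper": 0.3},
{"delta_rot": [-0.055, -0.0, -0.0], "delta_pos": [-0.1, -15.9, 5.0], "gripper": 0.3},
{"delta_rot": [-0.055, -0.0, -0.0], "delta_pos": [0.0, -15.9, 5.1], "gripper": 0.3},
{"delta_rot": [-0.055, -0.0, -0.0], "delta_pos": [-0.0, -15.9, 5.0], "gripper": 0.3},
{"delta_rot": [-0.055, -0.0, -0.0], "delta_pos": [-0.1, -16.0, 5.1], "gripper": 0.3},
end [0.4475 0.1677 0.1878] grasp [0.4387 0.0825 0.0683]
```

View pics/scene9.png

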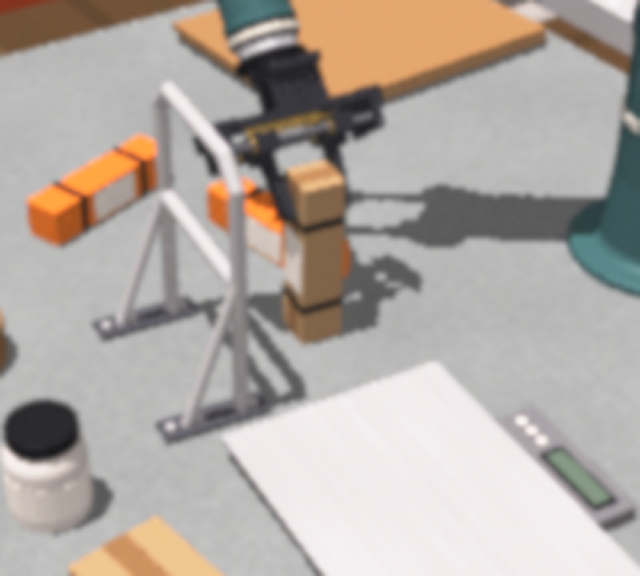

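Request:
apply_moves([
  {"delta_rot": [-0.055, 0, 0], "delta_pos": [0, -15.9, 5], "gripper": 0.3},
  {"delta_rot": [-0.055, 0, 0], "delta_pos": [0, -15.9, 5], "gripper": 0.3},
  {"delta_rot": [-0.055, 0, 0], "delta_pos": [0, -15.9, 5], "gripper": 0.3},
  {"delta_rot": [-0.055, 0, 0], "delta_pos": [0, -15.9, 5], "gripper": 0.3},
  {"delta_rot": [-0.055, 0, 0], "delta_pos": [0, -15.9, 5], "gripper": 0.3},
  {"delta_rot": [-0.055, 0, 0], "delta_pos": [0, -15.9, 5], "gripper": 0.3},
])

```text
t: 12.25
tcp_pos: [0.4183, -0.0952, 0.3015]
orientation: [[0.994, -0.1, 0.043], [-0.109, -0.929, 0.355], [0.005, -0.357, -0.934]]
contact_force: [1.6, -0.4, -4.0]
opening: 0.046
```

```bash
python3 log.py; python3 pic.py 10
```

```text
12.25 [-0.4217 -0.0832  2.2053  0.3813  1.1602 -0.492 ] [ 0.4183 -0.0952  0.3015] F [ 1.6041 -0.4353 -3.9598] 0.045969645035068986
[[ 0.994  -0.1001  0.0431]
 [-0.1089 -0.9287  0.3546]
 [ 0.0045 -0.3572 -0.934 ]]
```

View pics/scene10.png

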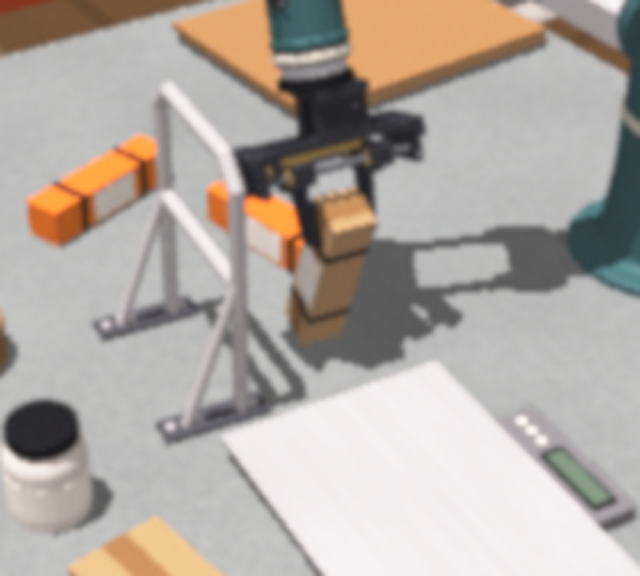

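The carton tilts about 19° towards the scale on its foot edge, firmly held, and the body clears the hoop. Continuing.

Request:
apply_moves([
  {"delta_rot": [-0.055, 0, 0], "delta_pos": [0, -15.9, 5], "gripper": 0.3},
  {"delta_rot": [-0.055, 0, 0], "delta_pos": [0, -15.9, 5], "gripper": 0.3},
  {"delta_rot": [-0.055, 0, 0], "delta_pos": [0, -15.9, 5], "gripper": 0.3},
  {"delta_rot": [-0.055, 0, 0], "delta_pos": [0, -15.9, 5], "gripper": 0.3},
  {"delta_rot": [-0.055, 0, 0], "delta_pos": [0, -15.9, 5], "gripper": 0.3},
  {"delta_rot": [-0.055, 0, 0], "delta_pos": [0, -15.9, 5], "gripper": 0.3},
  {"delta_rot": [-0.055, 0, 0], "delta_pos": [0, -15.9, 5], "gripper": 0.3},
  {"delta_rot": [-0.055, 0, 0], "delta_pos": [0, -15.9, 5], "gripper": 0.3},
  {"delta_rot": [-0.055, 0, 0], "delta_pos": [0, -15.9, 5], "gripper": 0.3},
  {"delta_rot": [-0.055, 0, 0], "delta_pos": [0, -15.9, 5], "gripper": 0.3},
])

```text
t: 13.35
tcp_pos: [0.4362, 0.0661, 0.2713]
orientation: [[0.994, -0.108, -0.017], [-0.109, -0.978, -0.18], [0.003, 0.181, -0.984]]
contact_force: [-0.0, 3.5, -0.2]
opening: 0.0454
```

```bash
python3 log.py; python3 pic.py 11
python3 - <<'E'
from plan import *
s=r.sense(); print((s["tcp_pos"]+.147*s["orientation"][:,2]-O)@np.c_[U,V,Z])
arc(O+V*.023,-U,25,8)
E
```

```text
13.35 [ 0.1628 -0.034   2.2047 -0.2055  1.0271  0.3841] [0.4362 0.0661 0.2713] F [-0.0022  3.4623 -0.2209] 0.045417362828058125
[[ 0.994  -0.1079 -0.0171]
 [-0.1092 -0.9776 -0.1798]
 [ 0.0027  0.1806 -0.9836]]
[-0.03990485  0.13209436  0.12601326]
{"delta_rot": [-0.055, -0.0, -0.0], "delta_pos": [0.0, -15.8, 5.0], "gripper": 0.3},
{"delta_rot": [-0.055, -0.0, -0.0], "delta_pos": [0.0, -15.8, 5.1], "gripper": 0.3},
{"delta_rot": [-0.055, -0.0, -0.0], "delta_pos": [0.1, -15.8, 5.0], "gripper": 0.3},
{"delta_rot": [-0.055, -0.0, -0.0], "delta_pos": [-0.0, -15.8, 5.0], "gripper": 0.3},
{"delta_rot": [-0.055, -0.0, -0.0], "delta_pos": [-0.0, -15.8, 5.1], "gripper": 0.3},
{"delta_rot": [-0.055, -0.0, -0.0], "delta_pos": [0.0, -15.8, 5.0], "gripper": 0.3},
{"delta_rot": [-0.055, -0.0, -0.0], "delta_pos": [0.0, -15.8, 5.0], "gripper": 0.3},
{"delta_rot": [-0.055, -0.0, -0.0], "delta_pos": [0.0, -15.8, 5.0], "gripper": 0.3},
end [0.447  0.1682 0.1876] grasp [0.438  0.083  0.0681]
```

View pics/scene11.png

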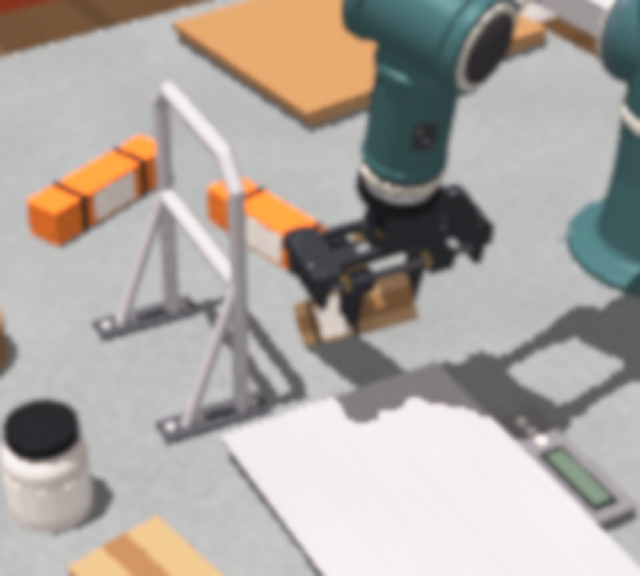

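View pics/top11.png

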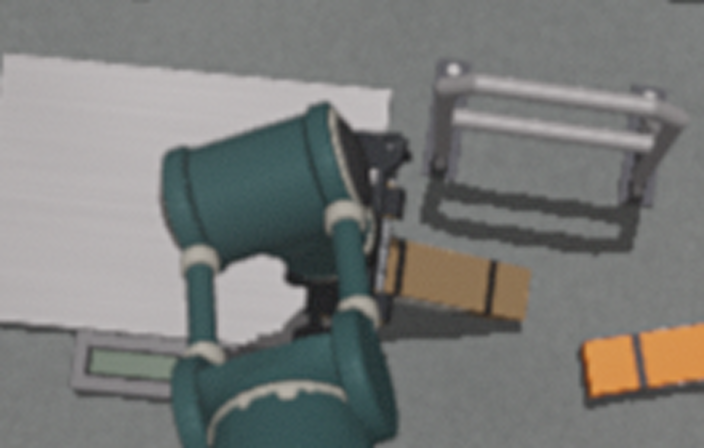

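Run:
```python
from kin import *
c=r.get_image("top"); cv=lambda l:np.array(l)/3.2+[180-.35,180-.35]
P=ray(c,cv([(531,265),(523,322)]),.035)-O; print("raised foot edge U,V",P@U,P@V)
c=r.get_image("scene"); cs=lambda l:np.array(l)/3.2+[220-.35,150-.35]
B=ray(c,cs([(313,346)]),0.0)-O; print("foot low corner",B@U,B@V)
```

```text
raised foot edge U,V [-0.01462516 -0.06551337] [-0.00282317 -0.00147477]
foot low corner [-0.02549866] [0.02850293]
```

Request:
apply_moves([
  {"delta_rot": [-0.055, 0, 0], "delta_pos": [0, -15.8, 5], "gripper": 0.3},
  {"delta_rot": [-0.055, 0, 0], "delta_pos": [0, -15.8, 5], "gripper": 0.3},
  {"delta_rot": [-0.055, 0, 0], "delta_pos": [0, -15.8, 5], "gripper": 0.3},
  {"delta_rot": [-0.055, 0, 0], "delta_pos": [0, -15.8, 5], "gripper": 0.3},
  {"delta_rot": [-0.055, 0, 0], "delta_pos": [0, -15.8, 5], "gripper": 0.3},
  {"delta_rot": [-0.055, 0, 0], "delta_pos": [0, -15.8, 5], "gripper": 0.3},
  {"delta_rot": [-0.055, 0, 0], "delta_pos": [0, -15.8, 5], "gripper": 0.3},
  {"delta_rot": [-0.02, 0, 0], "delta_pos": [0, -5.8, 1.8], "gripper": 0.3},
])

```text
t: 14.35
tcp_pos: [0.4464, 0.1603, 0.1954]
orientation: [[0.994, -0.09, -0.059], [-0.108, -0.827, -0.552], [0.001, 0.555, -0.832]]
contact_force: [1.0, 3.4, -0.1]
opening: 0.0455
```

```bash
python3 log.py; python3 pic.py 12
```

```text
14.35 [ 0.464   0.2556  2.1144 -0.5308  1.1733  0.8823] [0.4464 0.1603 0.1954] F [ 1.0217  3.3938 -0.0537] 0.0455207555030568
[[ 0.9942 -0.0901 -0.0594]
 [-0.108  -0.8271 -0.5516]
 [ 0.0006  0.5548 -0.832 ]]
```

View pics/scene12.png

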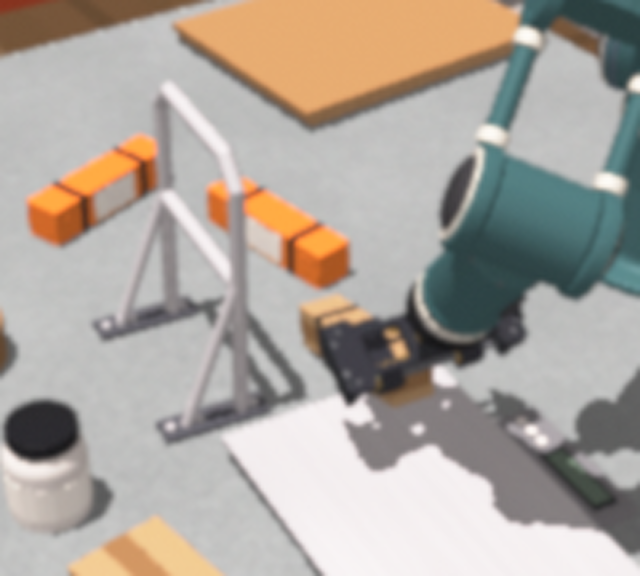

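Request:
apply_moves([
  {"delta_rot": [-0.02, 0, 0], "delta_pos": [0, -5.8, 1.8], "gripper": 0.3},
  {"delta_rot": [-0.02, 0, 0], "delta_pos": [0, -5.8, 1.8], "gripper": 0.3},
  {"delta_rot": [-0.02, 0, 0], "delta_pos": [0, -5.8, 1.8], "gripper": 0.3},
])

```text
t: 14.75
tcp_pos: [0.4475, 0.171, 0.1822]
orientation: [[0.994, -0.089, -0.064], [-0.109, -0.792, -0.601], [0.003, 0.604, -0.797]]
contact_force: [-1.3, 1.8, 11.2]
opening: 0.0456
```

```bash
python3 log.py
```

```text
14.75 [ 0.4948  0.3051  2.0965 -0.5633  1.2046  0.9369] [0.4475 0.171  0.1822] F [-1.3116  1.8149 11.2017] 0.04563699118532415
[[ 0.994  -0.0885 -0.0638]
 [-0.1091 -0.7918 -0.6009]
 [ 0.0026  0.6043 -0.7968]]
```

Request:
apply_moves([
  {"delta_rot": [0, 0, 0], "delta_pos": [0, 0, -0.5], "gripper": 0.5},
  {"delta_rot": [0, 0, 0], "delta_pos": [0, 0, 0], "gripper": 0.7},
  {"delta_rot": [0, 0, 0], "delta_pos": [0, 0, 0], "gripper": 1},
  {"delta_rot": [0, 0, 0], "delta_pos": [0, 0, 0], "gripper": 1},
  {"delta_rot": [0, 0, 0], "delta_pos": [0, 0, 0], "gripper": 1},
  {"delta_rot": [0, 0, 0], "delta_pos": [0, 0, -25], "gripper": 1},
  {"delta_rot": [0, 0, 0], "delta_pos": [0, 0, -40], "gripper": 1},
  {"delta_rot": [0.05, 0, 0], "delta_pos": [0, 0, -45], "gripper": 1},
])

```text
t: 15.55
tcp_pos: [0.4535, 0.2377, 0.2697]
orientation: [[0.994, -0.089, -0.062], [-0.109, -0.822, -0.56], [-0.001, 0.563, -0.826]]
contact_force: [0.4, -0.4, 0.3]
opening: 0.0882
```

```bash
python3 log.py; python3 pic.py 13
```

```text
15.55 [ 0.5819  0.2303  1.9746 -0.4583  1.3695  0.8837] [0.4535 0.2377 0.2697] F [ 0.4249 -0.3751  0.2847] 0.08820149610396749
[[ 0.9941 -0.0893 -0.0621]
 [-0.1088 -0.8215 -0.5597]
 [-0.001   0.5631 -0.8264]]
```

View pics/scene13.png

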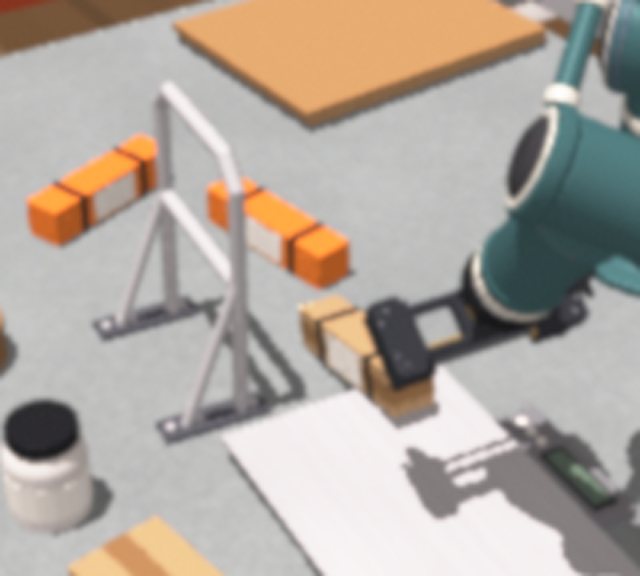

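View pics/top13.png

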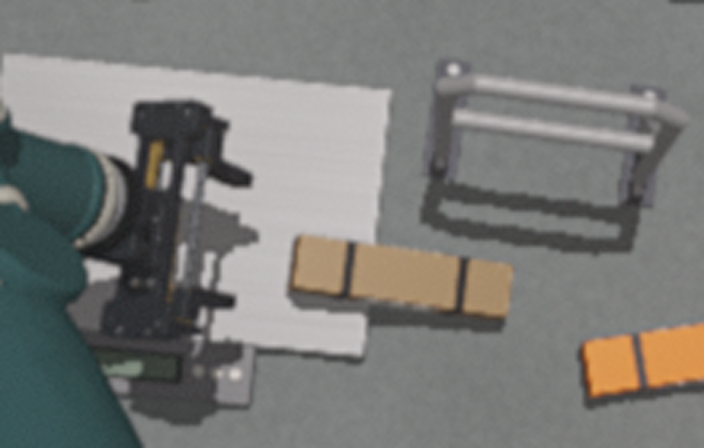

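The carton lies with end_2 on the platform, spanning (290–513, 235–317) in the top crop, and end_1 on the bench. Measuring it.

Run:
```python
from kin import *
c=r.get_image("top"); cv=lambda l:np.array(l)/3.2+[180-.35,180-.35]
A=ray(c,cv([(295,234),(290,299)]),.0875); B=ray(c,cv([(513,263),(504,318)]),.0448)
for P in (A,B): Q=P-O; print(Q@U,Q@V, P.mean(0))
d=A.mean(0)-B.mean(0); print(np.linalg.norm(d),np.degrees(np.arctan2(d[1],d[0])))
S=np.array([.498,.2136,0]); ys=np.array([.0866,.9962,0]); xs=np.array([.9962,-.0866,0])
for P in (A,B): print("scale xy",(P.mean(0)-S)@xs,(P.mean(0)-S)@ys)
```

```text
[-0.01968725 -0.07535123] [0.20214426 0.19894906] [0.43327458 0.10905004 0.0875    ]
[-0.01612585 -0.06506058] [0.01345653 0.0157767 ] [ 0.41975587 -0.07651719  0.0448    ]
0.1908958917313157 85.8333227992295
scale xy -0.05542543893980913 -0.10975789259357237
scale xy -0.05282264940704974 -0.29579068492523386
```

```bash
python3 - <<'E'
from kin import *
c=r.get_image("top"); cv=lambda l:np.array(l)/3.2+[180-.35,180-.35]
A=ray(c,cv([(583,342),(590,400),(700,325)]),.046)-O; print(A@U,A@V)
E
cat >> plan.py <<'E'
S=np.array([.498,.2136,0]); ys=np.array([.0866,.9962,0]); xs=np.array([.9962,-.0866,0])
def setdir(u=xs,v=ys):
    global U,V; U,V=u,v
def Rx2(phi):
    a=np.radians(phi); z=-(np.cos(a)*ys+np.sin(a)*Z); return np.c_[xs,np.cross(z,xs),z]
def sc(x,y,z): return S+xs*x+ys*y+Z*z
E
python3 - <<'E'
from kin import *
# carton lying: axis dir end1->end2 a=(ys cos13 + z sin13), up n
a=ys*np.cos(np.radians(13))+Z*np.sin(np.radians(13)); n=-ys*np.sin(np.radians(13))+Z*np.cos(np.radians(13))
e1top=sc(-.053,-.2958,.0448); g=e1top-n*.019+a*.028
print("g",g,"scale",(g-S)@xs,(g-S)@ys)
np.save("g1.npy",g)
R=Rx2(140); s=r.sense()
for back in (0,.09): print(ik(tcp(g,R)-back*R[:,2],R), tcp(g,R)-back*R[:,2])
Rv=Rx2(95)
print("via");p,R2=plan(np.array([.43,.06,.30]),Rv,6)
print("hover");p,R3=plan(tcp(g,R)-.08*R[:,2],R,10,p,R2)
E
```

```text
[-0.0777102  -0.12687903 -0.05072139] [-0.05473505 -0.06610597 -0.1544095 ]
g [ 0.42231791 -0.04504964  0.0325856 ] scale -0.05299544199999996 -0.26422084320661876
(array([-0.67681311,  0.40206572,  2.19102063,  0.7386981 ,  1.23845949,
       -1.09470137]), np.float64(1.1443916996305594e-13), np.float64(1.498344711184528e-14)) [ 0.41256601 -0.15723026  0.12707538]
(array([-0.78419125,  0.3443978 ,  2.10500987,  0.6397302 ,  1.38894324,
       -1.05022622]), np.float64(1.9247646196413958e-12), np.float64(1.5389292806633189e-12)) [ 0.40659546 -0.22591228  0.18492626]
via
{"delta_rot": [0.114, 0.0, -0.004], "delta_pos": [-0.9, 27.5, 12.8], "gripper": 1},
{"delta_rot": [0.114, 0.0, -0.004], "delta_pos": [-1.0, 28.8, 9.6], "gripper": 1},
{"delta_rot": [0.114, 0.0, -0.004], "delta_pos": [-1.1, 29.7, 6.3], "gripper": 1},
{"delta_rot": [0.114, 0.0, -0.004], "delta_pos": [-1.2, 30.2, 2.9], "gripper": 1},
{"delta_rot": [0.114, 0.0, -0.004], "delta_pos": [-1.3, 30.3, -0.6], "gripper": 1},
{"delta_rot": [0.114, 0.0, -0.004], "delta_pos": [-1.4, 30.1, -4.1], "gripper": 1},
end [0.43 0.06 0.3 ] r
[... 162 characters left out ...]
, "gripper": 1},
{"delta_rot": [0.078, 0.0, 0.0], "delta_pos": [0.1, 30.0, 5.0], "gripper": 1},
{"delta_rot": [0.078, 0.0, 0.0], "delta_pos": [0.1, 30.3, 2.7], "gripper": 1},
{"delta_rot": [0.078, 0.0, 0.0], "delta_pos": [0.1, 30.5, 0.3], "gripper": 1},
{"delta_rot": [0.078, 0.0, 0.0], "delta_pos": [0.1, 30.4, -2.1], "gripper": 1},
{"delta_rot": [0.078, 0.0, 0.0], "delta_pos": [0.1, 30.1, -4.4], "gripper": 1},
{"delta_rot": [0.078, 0.0, 0.0], "delta_pos": [0.1, 29.7, -6.8], "gripper": 1},
{"delta_rot": [0.078, 0.0, 0.0], "delta_pos": [0.1, 29.1, -9.1], "gripper": 1},
{"delta_rot": [0.078, 0.0, 0.0], "delta_pos": [0.2, 28.3, -11.3], "gripper": 1},
end [ 0.4073 -0.2183  0.1785] rotdeg/row 4.47
```

Request:
apply_moves([
  {"delta_rot": [0.114, 0, -0.004], "delta_pos": [-1, 27.5, 12.8], "gripper": 1},
  {"delta_rot": [0.114, 0, -0.004], "delta_pos": [-1, 28.8, 9.6], "gripper": 1},
  {"delta_rot": [0.114, 0, -0.004], "delta_pos": [-1, 29.7, 6.3], "gripper": 1},
  {"delta_rot": [0.114, 0, -0.004], "delta_pos": [-1, 30.2, 3], "gripper": 1},
  {"delta_rot": [0.114, 0, -0.004], "delta_pos": [-1.3, 30.3, -0.6], "gripper": 1},
  {"delta_rot": [0.114, 0, -0.004], "delta_pos": [-1.4, 30, -4], "gripper": 1},
  {"delta_rot": [0.078, 0, 0], "delta_pos": [0, 29, 9.6], "gripper": 1},
  {"delta_rot": [0.078, 0, 0], "delta_pos": [0, 29.5, 7.3], "gripper": 1},
  {"delta_rot": [0.078, 0, 0], "delta_pos": [0, 30, 5], "gripper": 1},
  {"delta_rot": [0.078, 0, 0], "delta_pos": [0, 30.3, 2.7], "gripper": 1},
  {"delta_rot": [0.078, 0, 0], "delta_pos": [0, 30.5, 0.3], "gripper": 1},
])

```text
t: 16.85
tcp_pos: [0.4157, -0.0806, 0.2365]
orientation: [[0.996, -0.08, 0.035], [-0.087, -0.883, 0.462], [-0.006, -0.463, -0.886]]
contact_force: [-0.6, -0.7, -0.5]
opening: 0.0879
```

```bash
python3 log.py
python3 - <<'E'
from kin import *
g=np.load("g1.npy"); R=Rx2(140)
plan(tcp(g,R)-.08*R[:,2],R,6)
E
```

```text
16.85 [-0.4313  0.0258  2.261   0.5106  1.093  -0.6359] [ 0.4157 -0.0806  0.2365] F [-0.5521 -0.6555 -0.4902] 0.08794612202484163
[[ 0.9962 -0.0801  0.0346]
 [-0.087  -0.8827  0.4617]
 [-0.0064 -0.463  -0.8863]]
{"delta_rot": [0.065, 0.001, -0.001], "delta_pos": [0.7, 24.8, -2.1], "gripper": 1},
{"delta_rot": [0.065, 0.001, -0.001], "delta_pos": [0.6, 24.7, -3.7], "gripper": 1},
{"delta_rot": [0.065, 0.001, -0.001], "delta_pos": [0.6, 24.4, -5.3], "gripper": 1},
{"delta_rot": [0.065, 0.001, -0.001], "delta_pos": [0.6, 23.9, -6.8], "gripper": 1},
{"delta_rot": [0.065, 0.001, -0.001], "delta_pos": [0.6, 23.5, -8.4], "gripper": 1},
{"delta_rot": [0.065, 0.001, -0.001], "delta_pos": [0.6, 22.9, -9.9], "gripper": 1},
end [ 0.4073 -0.2183  0.1785] rotdeg/row 3.73
```

Request:
apply_moves([
  {"delta_rot": [0.065, 0.001, -0.001], "delta_pos": [0.6, 24.8, -2], "gripper": 1},
  {"delta_rot": [0.065, 0.001, -0.001], "delta_pos": [0.6, 24.7, -3.7], "gripper": 1},
  {"delta_rot": [0.065, 0.001, -0.001], "delta_pos": [0.6, 24.4, -5.3], "gripper": 1},
  {"delta_rot": [0.065, 0.001, -0.001], "delta_pos": [0.6, 24, -6.8], "gripper": 1},
  {"delta_rot": [0.065, 0.001, -0.001], "delta_pos": [0.6, 23.5, -8.4], "gripper": 1},
  {"delta_rot": [0.065, 0.001, -0.001], "delta_pos": [0.6, 23, -10], "gripper": 1},
  {"delta_rot": [0, 0, 0], "delta_pos": [0, 0, 0], "gripper": 1},
])

```text
t: 17.55
tcp_pos: [0.4078, -0.2193, 0.1779]
orientation: [[0.996, -0.058, 0.068], [-0.089, -0.642, 0.762], [-0.001, -0.765, -0.644]]
contact_force: [-0.0, 1.5, -0.4]
opening: 0.088
```

```bash
python3 log.py;  python3 pic.py 14
python3 - <<'E'
from kin import *
g=np.load("g1.npy"); R=Rx2(140)
plan(tcp(g,R),R,5)
c=r.get_image("top"); p=proj(c,[g]);print(p, (p-180)*3.2)
E
```

```text
17.55 [-0.7736  0.351   2.1143  0.649   1.3701 -1.0527] [ 0.4078 -0.2193  0.1779] F [-0.0257  1.5367 -0.3806] 0.08800629880063358
[[ 0.9961 -0.0576  0.0675]
 [-0.0888 -0.6415  0.762 ]
 [-0.0006 -0.7649 -0.6441]]
{"delta_rot": [0.001, -0.0, 0.0], "delta_pos": [-0.2, 0.2, 16.0], "gripper": 1},
{"delta_rot": [0.001, -0.0, 0.0], "delta_pos": [-0.2, 0.2, 16.0], "gripper": 1},
{"delta_rot": [0.001, -0.0, 0.0], "delta_pos": [-0.2, 0.3, 16.0], "gripper": 1},
{"delta_rot": [0.001, -0.0, 0.0], "delta_pos": [-0.2, 0.3, 15.9], "gripper": 1},
{"delta_rot": [0.001, -0.0, 0.0], "delta_pos": [-0.2, 0.3, 16.0], "gripper": 1},
end [ 0.4126 -0.1572  0.127 ] rotdeg/row 0.06
[[327.19232922 269.8889878 ]] [[471.01545351 287.64476096]]
```

View pics/scene14.png

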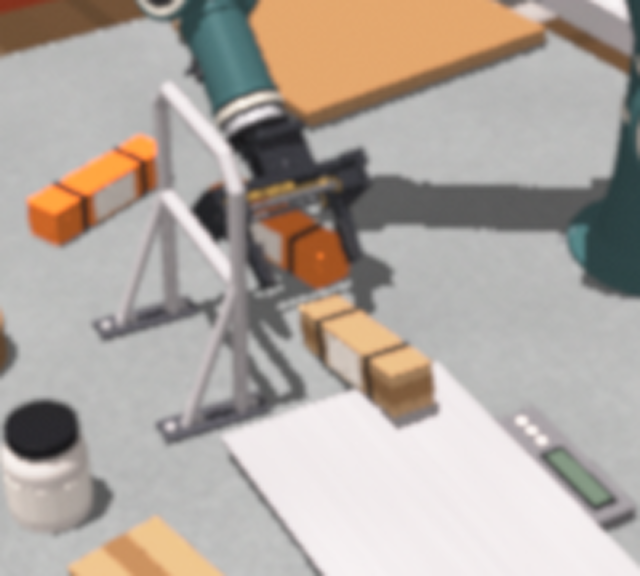

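View pics/top14.png

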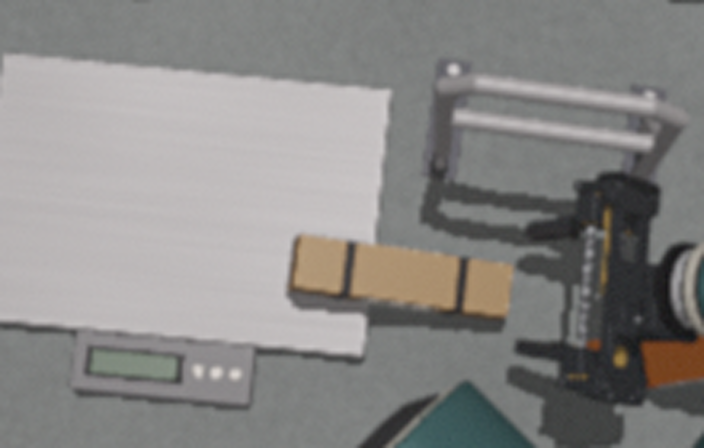

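The fingers at (550,230) and (540,347) in the top crop straddle the line of the carton, whose end is at (508,290). The body stays above the orange look-alike. I'm advancing and closing.

Request:
apply_moves([
  {"delta_rot": [0, 0, 0], "delta_pos": [-0.2, 0.2, 16], "gripper": 1},
  {"delta_rot": [0, 0, 0], "delta_pos": [-0.2, 0.2, 16], "gripper": 1},
  {"delta_rot": [0, 0, 0], "delta_pos": [-0.2, 0.3, 16], "gripper": 1},
  {"delta_rot": [0, 0, 0], "delta_pos": [-0.2, 0.3, 16], "gripper": 1},
  {"delta_rot": [0, 0, 0], "delta_pos": [-0.2, 0.3, 16], "gripper": 1},
  {"delta_rot": [0, 0, 0], "delta_pos": [0, 0, 0], "gripper": 0.3},
  {"delta_rot": [0, 0, 0], "delta_pos": [0, 0, 0], "gripper": 0.3},
  {"delta_rot": [0, 0, 0], "delta_pos": [0, 0, 0], "gripper": 0.3},
  {"delta_rot": [0, 0, 0], "delta_pos": [0, 0, 0], "gripper": 0.3},
  {"delta_rot": [0, 0, 0], "delta_pos": [0, 0, 0], "gripper": 0.3},
  {"delta_rot": [0, 0, 0], "delta_pos": [0, 0, 0], "gripper": 0.3},
], squeeze=52)

```text
t: 18.8
tcp_pos: [0.4144, -0.1584, 0.1286]
orientation: [[0.996, -0.051, 0.069], [-0.086, -0.645, 0.759], [0.006, -0.762, -0.647]]
contact_force: [0.8, -1.7, 0.3]
opening: 0.0455
```

```bash
python3 log.py; python3 pic.py 15;  python3 - <<'E'
from kin import *
E=sc(-.054,-.175,.026)
p,R=arc(E,-xs,13,5)
P=sc(-.054,-.097,.026)
print(); p,R=arc(P,-xs,89,27,p,R)
print(ik(p,R))
E
```

```text
18.8 [-0.6759  0.3989  2.1884  0.7382  1.2356 -1.0955] [ 0.4144 -0.1584  0.1286] F [ 0.8108 -1.6907  0.313 ] 0.04545027080367402
[[ 0.9963 -0.0508  0.0693]
 [-0.0857 -0.6454  0.759 ]
 [ 0.0061 -0.7621 -0.6474]]
{"delta_rot": [-0.045, -0.0, -0.0], "delta_pos": [0.0, -10.0, -2.2], "gripper": 0.3},
{"delta_rot": [-0.045, -0.0, -0.0], "delta_pos": [0.1, -10.0, -2.2], "gripper": 0.3},
{"delta_rot": [-0.045, -0.0, -0.0], "delta_pos": [-0.0, -10.1, -2.2], "gripper": 0.3},
{"delta_rot": [-0.045, -0.0, -0.0], "delta_pos": [0.0, -10.0, -2.1], "gripper": 0.3},
{"delta_rot": [-0.045, -0.0, -0.0], "delta_pos": [0.0, -10.0, -2.2], "gripper": 0.3},
end [ 0.4166 -0.1304  0.1714] grasp [ 0.4249 -0.0428  0.0536]

{"delta_rot": [-0.058, -0.0, -0.0], "delta_pos": [0.1, -15.7, -6.2], "gripper": 0.3},
{"delta_rot": [-0.058, -0.0, -0.0], "delta_pos": [0.0, -15.6, -6.2], "gripper": 0.3},
{"delta_rot": [-0.058, -0.0, -0.0], "delta_pos": [0.1, -15.7, -6.2], "gripper": 0.3},
{"delta_rot": [-0.058, -0.0, -0.0], "delta_pos": [0.0, -15.6, -6.2], "gripper": 0.3},
{"delta_rot": [-0.058, -0.0, -0.0], "delta_pos": [0
[... 1453 characters left out ...]
ta_pos": [0.0, -15.6, -6.2], "gripper": 0.3},
{"delta_rot": [-0.058, -0.0, -0.0], "delta_pos": [0.0, -15.6, -6.3], "gripper": 0.3},
{"delta_rot": [-0.058, -0.0, -0.0], "delta_pos": [0.1, -15.6, -6.3], "gripper": 0.3},
{"delta_rot": [-0.058, -0.0, -0.0], "delta_pos": [-0.0, -15.6, -6.2], "gripper": 0.3},
{"delta_rot": [-0.058, -0.0, -0.0], "delta_pos": [-0.0, -15.6, -6.3], "gripper": 0.3},
{"delta_rot": [-0.058, -0.0, -0.0], "delta_pos": [-0.0, -15.5, -6.3], "gripper": 0.3},
end [0.4508 0.263  0.2798] grasp [0.4413 0.146  0.1913]
(array([ 0.67492632,  0.33285723,  1.9039203 , -0.62113909,  1.62919972,
        0.96814329]), np.float64(8.119632618306314e-12), np.float64(1.8305668177794824e-11))
```

View pics/scene15.png

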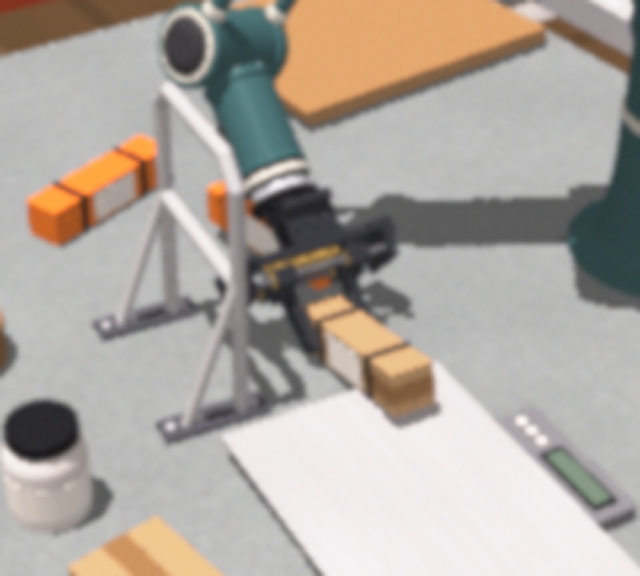

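Request:
apply_moves([
  {"delta_rot": [-0.045, 0, 0], "delta_pos": [0, -10, -2.2], "gripper": 0.3},
  {"delta_rot": [-0.045, 0, 0], "delta_pos": [0, -10, -2.2], "gripper": 0.3},
  {"delta_rot": [-0.045, 0, 0], "delta_pos": [0, -10, -2.2], "gripper": 0.3},
  {"delta_rot": [-0.045, 0, 0], "delta_pos": [0, -10, -2.2], "gripper": 0.3},
  {"delta_rot": [-0.045, 0, 0], "delta_pos": [0, -10, -2.2], "gripper": 0.3},
  {"delta_rot": [-0.03, 0, 0], "delta_pos": [0, -8, -3], "gripper": 0.3},
])

```text
t: 19.5
tcp_pos: [0.4166, -0.1255, 0.1786]
orientation: [[0.996, -0.067, 0.054], [-0.085, -0.818, 0.57], [0.006, -0.572, -0.82]]
contact_force: [0.2, -1.8, -3.5]
opening: 0.0453
```

```bash
python3 log.py; python3 pic.py 16
```

```text
19.5 [-0.5579  0.1948  2.2429  0.6141  1.0931 -0.8715] [ 0.4166 -0.1255  0.1786] F [ 0.1747 -1.7506 -3.5168] 0.045279774475514026
[[ 0.9963 -0.0666  0.0539]
 [-0.0855 -0.8175  0.5695]
 [ 0.0061 -0.5721 -0.8202]]
```

View pics/scene16.png

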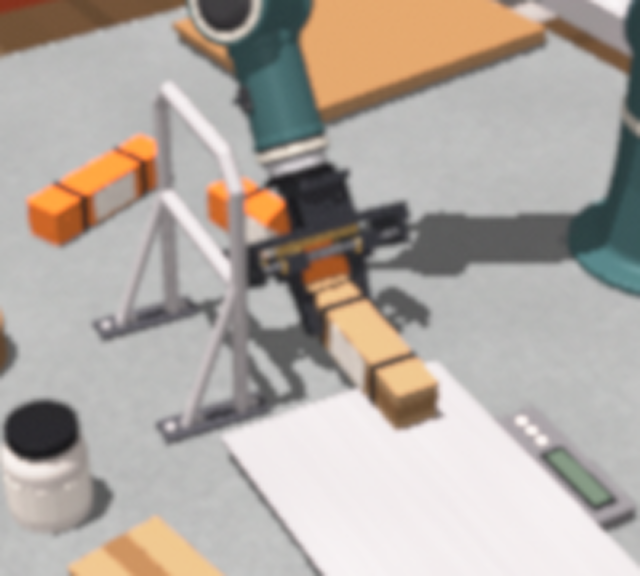

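Run:
```python
from kin import *
c=r.get_image("scene"); cs=lambda l:np.array(l)/3.2+[220-.35,150-.35]
B=ray(c,cs([(399,427),(437,413)]),0.026)-S; print("end_2 low corners x,y",B@xs,B@ys)
```

```text
end_2 low corners x,y [-0.03303762 -0.07593335] [-0.10558629 -0.1057068 ]
```

Request:
apply_moves([
  {"delta_rot": [-0.058, 0, 0], "delta_pos": [0, -15.6, -6.2], "gripper": 0.3},
  {"delta_rot": [-0.058, 0, 0], "delta_pos": [0, -15.6, -6.2], "gripper": 0.3},
  {"delta_rot": [-0.058, 0, 0], "delta_pos": [0, -15.6, -6.2], "gripper": 0.3},
  {"delta_rot": [-0.058, 0, 0], "delta_pos": [0, -15.6, -6.2], "gripper": 0.3},
  {"delta_rot": [-0.058, 0, 0], "delta_pos": [0, -15.6, -6.2], "gripper": 0.3},
  {"delta_rot": [-0.058, 0, 0], "delta_pos": [0, -15.6, -6.2], "gripper": 0.3},
  {"delta_rot": [-0.058, 0, 0], "delta_pos": [0, -15.6, -6.2], "gripper": 0.3},
  {"delta_rot": [-0.058, 0, 0], "delta_pos": [0, -15.6, -6.2], "gripper": 0.3},
])

```text
t: 20.45
tcp_pos: [0.4232, -0.0315, 0.2717]
orientation: [[0.996, -0.084, 0.015], [-0.085, -0.986, 0.146], [0.002, -0.146, -0.989]]
contact_force: [0.8, 1.2, -6.6]
opening: 0.0456
```

```bash
python3 log.py; python3 pic.py 17
```

```text
20.45 [-0.193  -0.0878  2.2518  0.1743  0.9982 -0.2037] [ 0.4232 -0.0315  0.2717] F [ 0.7726  1.2483 -6.5912] 0.04558249204702193
[[ 0.9963 -0.0842  0.0147]
 [-0.0855 -0.9856  0.1456]
 [ 0.0022 -0.1463 -0.9892]]
```

View pics/scene17.png

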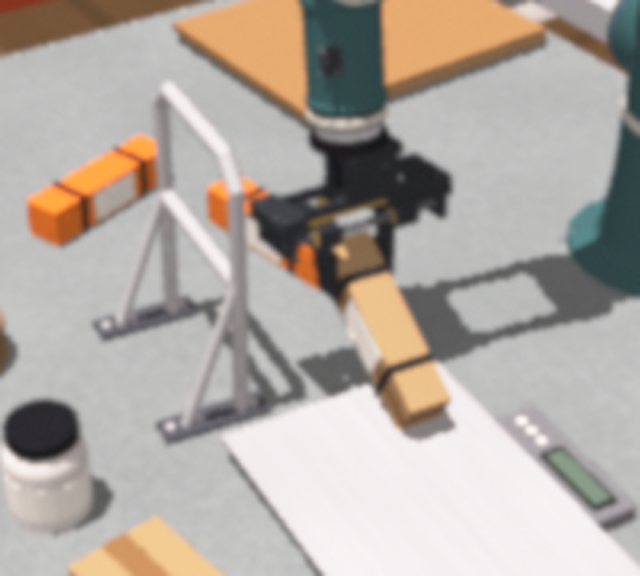

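Run:
```python
from kin import *
c=r.get_image("scene"); cs=lambda l:np.array(l)/3.2+[220-.35,150-.35]
B=ray(c,cs([(404,427),(448,408)]),0.029)-S; print("end_2 low corners x,y",B@xs,B@ys)
P=sc(-.054,-.104,.029)
p,R=arc(P,-xs,60,18,extra=(0,0,-.004))
```

```text
end_2 low corners x,y [-0.0353011  -0.08721829] [-0.10048033 -0.10405154]
{"delta_rot": [-0.058, -0.0, -0.0], "delta_pos": [0.0, -15.3, -5.7], "gripper": 0.3},
{"delta_rot": [-0.058, -0.0, -0.0], "delta_pos": [0.1, -15.4, -5.6], "gripper": 0.3},
{"delta_rot": [-0.058, -0.0, -0.0], "delta_pos": [0.0, -15.3, -5.7], "gripper": 0.3},
{"delta_rot": [-0.058, -0.0, -0.0], "delta_pos": [0.1, -15.4, -5.6], "gripper": 0.3},
{"delta_rot": [-0.058, -0.0, -0.0], "delta_pos": [0.0, -15.4, -5.7], "gripper": 0.3},
{"delta_rot": [-0.058, -0.0, -0.0], "delta_pos": [0.1, -15.4, -5.6], "gripper": 0.3},
{"delta_rot": [-0.058, -0.0, -0.0], "delta_pos": [0.0, -15.4, -5.7], "gripper": 0.3},
{"delta_rot": [-0.058, -0.0, -0.0], "delta_pos": [0.1, -15.5, -5.6], "gripper": 0.3},
{"delta_rot": [-0.058, -0.0, -0.0], "delta_pos": [0.0, -15.4, -5.7], "gripper": 0.3},
{"delta_rot": [-0.058, -0.0, -0.0], "delta_pos": [0.1, -15.5, -5.6], "gripper": 0.3},
{"delta_rot": [-0.058, -0.0, -0.0], "delta_pos": [0.0, -15.4, -5.7], "gripper": 0.3},
{"delta_rot": [-0.058, -0.0, -0.0], "delta_pos": [0.1, -15.5, -5.6], "gripper": 0.3},
{"delta_rot": [-0.058, -0.0, -0.0], "delta_pos": [0.0, -15.5, -5.7], "gripper": 0.3},
{"delta_rot": [-0.058, -0.0, -0.0], "delta_pos": [0.1, -15.5, -5.7], "gripper": 0.3},
{"delta_rot": [-0.058, -0.0, -0.0], "delta_pos": [0.0, -15.5, -5.7], "gripper": 0.3},
{"delta_rot": [-0.058, -0.0, -0.0], "delta_pos": [0.1, -15.6, -5.7], "gripper": 0.3},
{"delta_rot": [-0.058, -0.0, -0.0], "delta_pos": [0.0, -15.5, -5.7], "gripper": 0.3},
{"delta_rot": [-0.058, -0.0, -0.0], "delta_pos": [0.1, -15.5, -5.7], "gripper": 0.3},
end [0.4472 0.2507 0.2734] grasp [0.438  0.1364 0.1814]
```

Request:
apply_moves([
  {"delta_rot": [0, 0, 0], "delta_pos": [0, -0.3, 1.5], "gripper": 0.3},
  {"delta_rot": [0, 0, 0], "delta_pos": [0, -0.3, 1.5], "gripper": 0.3},
])

```text
t: 20.8
tcp_pos: [0.4237, -0.0319, 0.2695]
orientation: [[0.996, -0.082, 0.015], [-0.084, -0.986, 0.146], [0.002, -0.147, -0.989]]
contact_force: [-2.3, -8.5, 6.4]
opening: 0.0454
```

```bash
python3 log.py
```

```text
20.8 [-0.1942 -0.0835  2.2527  0.1758  0.9934 -0.2082] [ 0.4237 -0.0319  0.2695] F [-2.3413 -8.5391  6.4432] 0.04541160548077879
[[ 0.9965 -0.0824  0.0147]
 [-0.0837 -0.9857  0.1464]
 [ 0.0024 -0.1472 -0.9891]]
```

Run:
```python
from kin import *
P=sc(-.054,-.103,.026)
p,R=arc(P,-xs,58,18)
```

```text
{"delta_rot": [-0.056, -0.0, -0.0], "delta_pos": [0.0, -14.9, -5.8], "gripper": 0.3},
{"delta_rot": [-0.056, -0.0, -0.0], "delta_pos": [0.1, -14.9, -5.8], "gripper": 0.3},
{"delta_rot": [-0.056, -0.0, -0.0], "delta_pos": [0.0, -14.9, -5.8], "gripper": 0.3},
{"delta_rot": [-0.056, -0.0, -0.0], "delta_pos": [0.0, -14.9, -5.8], "gripper": 0.3},
{"delta_rot": [-0.056, -0.0, -0.0], "delta_pos": [0.1, -14.9, -5.8], "gripper": 0.3},
{"delta_rot": [-0.056, -0.0, -0.0], "delta_pos": [0.0, -14.9, -5.8], "gripper": 0.3},
{"delta_rot": [-0.056, -0.0, -0.0], "delta_pos": [0.0, -14.9, -5.8], "gripper": 0.3},
{"delta_rot": [-0.056, -0.0, -0.0], "delta_pos": [0.1, -15.0, -5.8], "gripper": 0.3},
{"delta_rot": [-0.056, -0.0, -0.0], "delta_pos": [0.0, -14.9, -5.8], "gripper": 0.3},
{"delta_rot": [-0.056, -0.0, -0.0], "delta_pos": [0.0, -14.9, -5.8], "gripper": 0.3},
{"delta_rot": [-0.056, -0.0, -0.0], "delta_pos": [0.1, -14.9, -5.7], "gripper": 0.3},
{"delta_rot": [-0.056, -0.0, -0.0], "delta_pos": [-0.0, -14.9, -5.8], "gripper": 0.3},
{"delta_rot": [-0.056, -0.0, -0.0], "delta_pos": [0.0, -14.9, -5.8], "gripper": 0.3},
{"delta_rot": [-0.056, -0.0, -0.0], "delta_pos": [0.1, -15.0, -5.8], "gripper": 0.3},
{"delta_rot": [-0.056, -0.0, -0.0], "delta_pos": [-0.0, -14.9, -5.8], "gripper": 0.3},
{"delta_rot": [-0.056, -0.0, -0.0], "delta_pos": [0.0, -14.9, -5.8], "gripper": 0.3},
{"delta_rot": [-0.056, -0.0, -0.0], "delta_pos": [0.0, -14.9, -5.7], "gripper": 0.3},
{"delta_rot": [-0.056, -0.0, -0.0], "delta_pos": [0.1, -14.9, -5.8], "gripper": 0.3},
end [0.4474 0.2427 0.2811] grasp [0.4383 0.1316 0.1852]
```

Request:
apply_moves([
  {"delta_rot": [-0.056, 0, 0], "delta_pos": [0, -14.9, -5.8], "gripper": 0.3},
  {"delta_rot": [-0.056, 0, 0], "delta_pos": [0, -14.9, -5.8], "gripper": 0.3},
  {"delta_rot": [-0.056, 0, 0], "delta_pos": [0, -14.9, -5.8], "gripper": 0.3},
  {"delta_rot": [-0.056, 0, 0], "delta_pos": [0, -14.9, -5.8], "gripper": 0.3},
  {"delta_rot": [-0.056, 0, 0], "delta_pos": [0, -14.9, -5.8], "gripper": 0.3},
  {"delta_rot": [-0.056, 0, 0], "delta_pos": [0, -14.9, -5.8], "gripper": 0.3},
  {"delta_rot": [-0.056, 0, 0], "delta_pos": [0, -14.9, -5.8], "gripper": 0.3},
  {"delta_rot": [-0.056, 0, 0], "delta_pos": [0, -14.9, -5.8], "gripper": 0.3},
  {"delta_rot": [-0.056, 0, 0], "delta_pos": [0, -14.9, -5.8], "gripper": 0.3},
])

```text
t: 21.7
tcp_pos: [0.4355, 0.1046, 0.3118]
orientation: [[0.996, -0.082, -0.028], [-0.087, -0.933, -0.35], [0.002, 0.351, -0.936]]
contact_force: [-2.1, -0.7, 4.8]
opening: 0.0451
```

```bash
python3 log.py; python3 pic.py 18
```

```text
21.7 [ 0.3066 -0.0339  2.1368 -0.3557  1.2015  0.5507] [0.4355 0.1046 0.3118] F [-2.0742 -0.6903  4.837 ] 0.04505554624366784
[[ 0.9962 -0.0821 -0.0283]
 [-0.0868 -0.9329 -0.3496]
 [ 0.0023  0.3508 -0.9365]]
```

View pics/scene18.png

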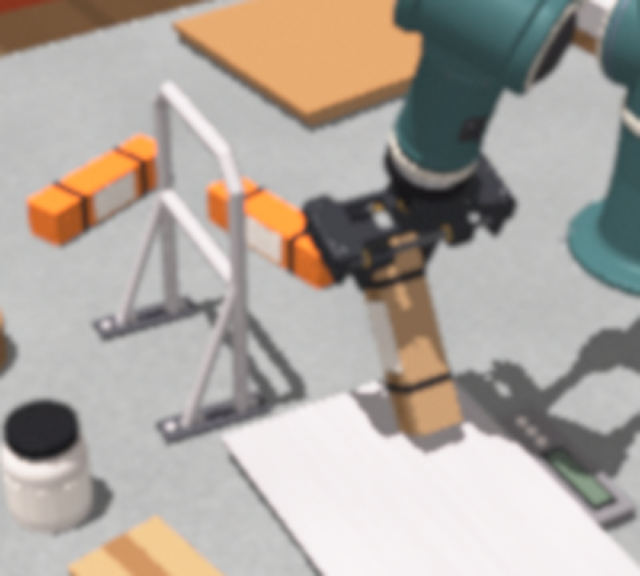

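View pics/top18.png

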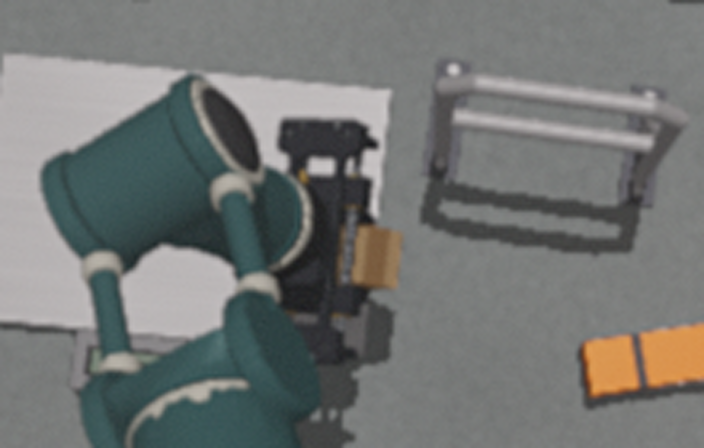

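Request:
apply_moves([
  {"delta_rot": [-0.056, 0, 0], "delta_pos": [0, -14.9, -5.8], "gripper": 0.3},
  {"delta_rot": [-0.056, 0, 0], "delta_pos": [0, -14.9, -5.8], "gripper": 0.3},
  {"delta_rot": [-0.056, 0, 0], "delta_pos": [0, -14.9, -5.8], "gripper": 0.3},
  {"delta_rot": [-0.056, 0, 0], "delta_pos": [0, -14.9, -5.8], "gripper": 0.3},
  {"delta_rot": [-0.056, 0, 0], "delta_pos": [0, -14.9, -5.8], "gripper": 0.3},
  {"delta_rot": [-0.056, 0, 0], "delta_pos": [0, -14.9, -5.8], "gripper": 0.3},
  {"delta_rot": [-0.056, 0, 0], "delta_pos": [0, -14.9, -5.8], "gripper": 0.3},
  {"delta_rot": [-0.056, 0, 0], "delta_pos": [0, -14.9, -5.8], "gripper": 0.3},
  {"delta_rot": [-0.056, 0, 0], "delta_pos": [0, -14.9, -5.8], "gripper": 0.3},
])

```text
t: 22.7
tcp_pos: [0.4484, 0.2438, 0.2832]
orientation: [[0.996, -0.06, -0.064], [-0.087, -0.647, -0.758], [0.004, 0.76, -0.649]]
contact_force: [0.5, 0.3, 9.4]
opening: 0.0455
```

```bash
python3 log.py; python3 pic.py 19
```

```text
22.7 [ 0.6436  0.2876  1.9391 -0.604   1.5756  0.9428] [0.4484 0.2438 0.2832] F [0.4823 0.3181 9.3957] 0.04546122277803422
[[ 0.9962 -0.0598 -0.0638]
 [-0.0874 -0.6466 -0.7578]
 [ 0.0041  0.7605 -0.6493]]
```

View pics/scene19.png

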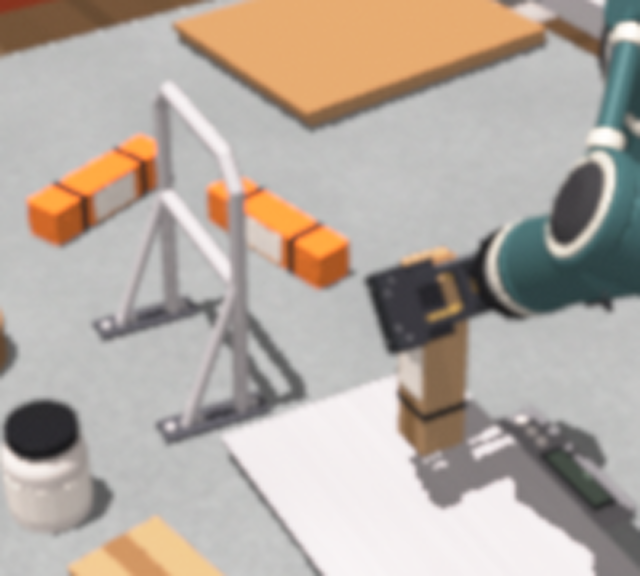

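View pics/top19.png

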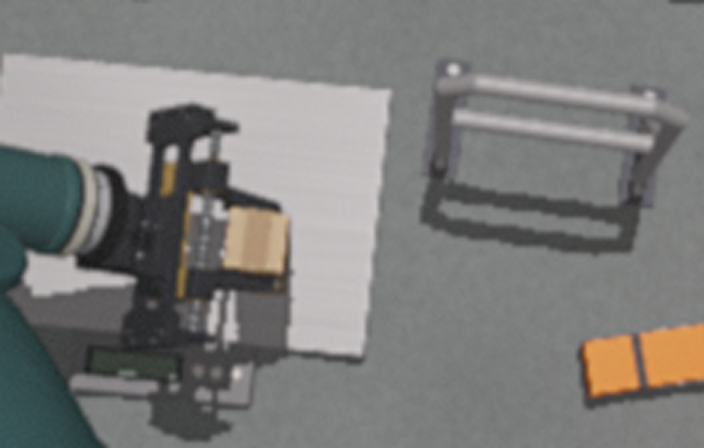

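Request:
apply_moves([
  {"delta_rot": [-0.03, 0, 0], "delta_pos": [0, -8, -3.3], "gripper": 0.3},
  {"delta_rot": [-0.03, 0, 0], "delta_pos": [0, -8, -3.3], "gripper": 0.3},
  {"delta_rot": [0, 0, 0], "delta_pos": [0, 0, 0], "gripper": 0.3},
])

```text
t: 23.1
tcp_pos: [0.4499, 0.2592, 0.2752]
orientation: [[0.996, -0.055, -0.067], [-0.086, -0.6, -0.795], [0.004, 0.798, -0.603]]
contact_force: [0.6, 1.2, 11.0]
opening: 0.0455
```

```bash
python3 log.py; python3 pic.py 20
```

```text
23.1 [ 0.6705  0.3342  1.9125 -0.6218  1.62    0.9699] [0.4499 0.2592 0.2752] F [ 0.5705  1.2354 10.9561] 0.04545859190539045
[[ 0.9963 -0.0552 -0.0665]
 [-0.0863 -0.6001 -0.7953]
 [ 0.004   0.798  -0.6026]]
```

View pics/scene20.png

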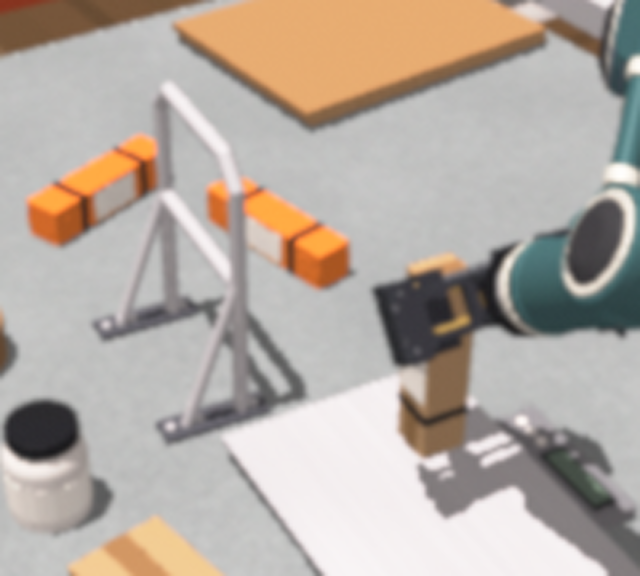

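View pics/top20.png

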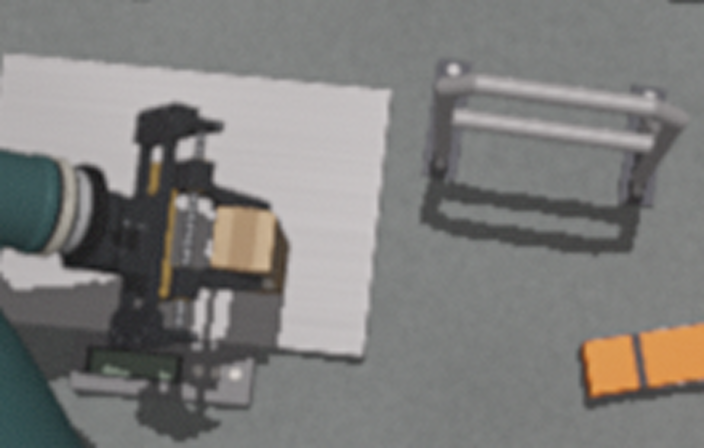

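Run:
```python
from kin import *
c=r.get_image("scene"); cs=lambda l:np.array(l)/3.2+[220-.35,150-.35]
B=ray(c,cs([(421,457),(466,443),(399,430)]),0.026)-S; print("foot low corners x,y",B@xs,B@ys)
c=r.get_image("top"); cv=lambda l:np.array(l)/3.2+[180-.35,180-.35]
T=ray(c,cv([(219,205),(276,210),(271,274),(213,268)]),.216)-S; print("top",T@xs,T@ys,(T@xs).mean(),(T@ys).mean())
F=ray(c,cv([(287,240),(281,294)]),.026)-S; print("foot -y edge",F@xs,F@ys)
```

```text
foot low corners x,y [-0.02899202 -0.07660248 -0.03078491] [-0.06000665 -0.05648251 -0.10191381]
top [-0.02881813 -0.02839507 -0.0787266  -0.07844909] [-0.05884775 -0.1034644  -0.10521746 -0.06000283] -0.053597222660412724 -0.08188311117584672
foot -y edge [-0.02489872 -0.07325531] [-0.09686225 -0.09692051]
```

Request:
apply_moves([
  {"delta_rot": [0, 0, 0], "delta_pos": [0, 0, 0], "gripper": 0.8},
  {"delta_rot": [0, 0, 0], "delta_pos": [0, 0, 0], "gripper": 1},
  {"delta_rot": [0, 0, 0], "delta_pos": [0, 0, 0], "gripper": 1},
  {"delta_rot": [0, 0, 0], "delta_pos": [0, 0, 0], "gripper": 1},
  {"delta_rot": [0, 0, 0], "delta_pos": [0, 0, 0], "gripper": 1},
  {"delta_rot": [0, 0, 0], "delta_pos": [0, 0, -20], "gripper": 1},
  {"delta_rot": [0, 0, 0], "delta_pos": [0, 0, -30], "gripper": 1},
  {"delta_rot": [0, 0, 0], "delta_pos": [0, 0, -40], "gripper": 1},
])

```text
t: 24.1
tcp_pos: [0.4539, 0.3301, 0.3277]
orientation: [[0.996, -0.054, -0.067], [-0.086, -0.602, -0.794], [0.002, 0.797, -0.604]]
contact_force: [0.5, -0.1, 0.0]
opening: 0.0879
```

```bash
python3 log.py; python3 pic.py 21
python3 - <<'E'
from kin import *
p,R2=plan(sc(-.054,-.06,.47),Rx2(88),9); print(ik(p,R2))
g=sc(-.054,-.081-.005,.026+.162); R=Rx2(135)
p,R3=plan(tcp(g,R)-.08*R[:,2],R,9,p,R2); print(ik(p,R3))
E
```

```text
24.1 [ 0.7507  0.357   1.7667 -0.5755  1.7571  0.9533] [0.4539 0.3301 0.3277] F [ 0.486  -0.0696  0.0047] 0.08794835718319739
[[ 0.9963 -0.0536 -0.067 ]
 [-0.0858 -0.6019 -0.7939]
 [ 0.0022  0.7967 -0.6043]]
{"delta_rot": [0.098, -0.001, -0.0], "delta_pos": [-0.1, 24.1, 6.1], "gripper": 1},
{"delta_rot": [0.098, -0.001, -0.0], "delta_pos": [-0.1, 24.6, 3.7], "gripper": 1},
{"delta_rot": [0.098, -0.001, -0.0], "delta_pos": [-0.1, 24.8, 1.3], "gripper": 1},
{"delta_rot": [0.098, -0.001, -0.0], "delta_pos": [-0.0, 24.9, -1.1], "gripper": 1},
{"delta_rot": [0.098, -0.001, -0.0], "delta_pos": [-0.1, 24.6, -3.6], "gripper": 1},
{"delta_rot": [0.098, -0.001, -0.0], "delta_pos": [-0.0, 24.1, -6.0], "gripper": 1},
{"delta_rot": [0.098, -0.001, -0.0], "delta_pos": [-0.1, 23.5, -8.3], "gripper": 1},
{"delta_rot": [0.098, -0.001, -0.0], "delta_pos": [-0.1, 22.5, -10.5], "gripper": 1},
{"delta_rot": [0.098, -0.001, -0.0], "delta_pos": [-0.0, 21.4, -12.7], "gripper": 1},
end [0.4391 0.1585 0.47  ] rotdeg/row 5.62
(array([ 0.30452387, -0.17018766,  1.93807039, -0.03120053,  1.38453596,
        0.39
[... 326 characters left out ...]
,
{"delta_rot": [0.091, -0.0, 0.0], "delta_pos": [-0.1, 23.3, 8.2], "gripper": 1},
{"delta_rot": [0.091, -0.0, 0.0], "delta_pos": [-0.0, 24.0, 6.0], "gripper": 1},
{"delta_rot": [0.091, -0.0, 0.0], "delta_pos": [-0.1, 24.4, 3.8], "gripper": 1},
{"delta_rot": [0.091, -0.0, 0.0], "delta_pos": [-0.0, 24.7, 1.6], "gripper": 1},
{"delta_rot": [0.091, -0.0, 0.0], "delta_pos": [-0.1, 24.7, -0.7], "gripper": 1},
{"delta_rot": [0.091, -0.0, 0.0], "delta_pos": [-0.0, 24.6, -2.9], "gripper": 1},
end [ 0.4229 -0.0273  0.3485] rotdeg/row 5.21
(array([-0.40642355, -0.09483737,  2.20077822,  0.75084298,  1.40036581,
       -0.59596727]), np.float64(1.182913207766237e-09), np.float64(3.216937326624735e-09))
```

View pics/scene21.png

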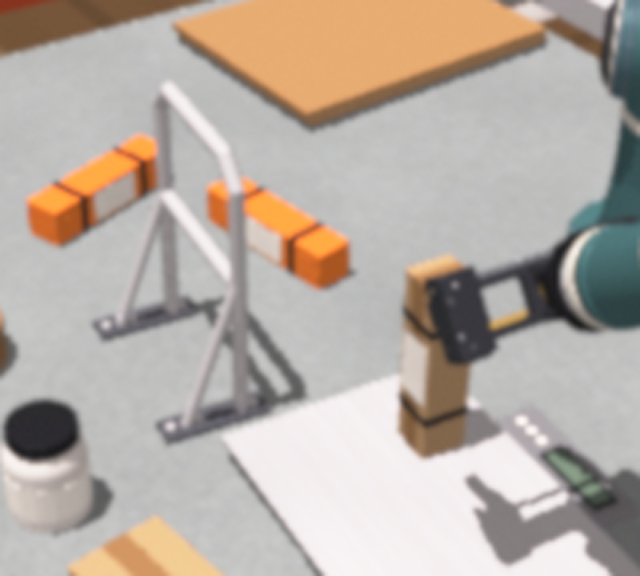

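View pics/top21.png

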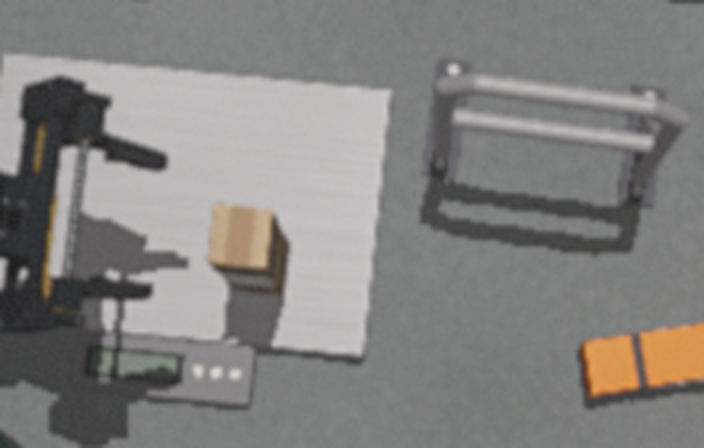

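Request:
apply_moves([
  {"delta_rot": [0.098, 0, 0], "delta_pos": [0, 24, 6], "gripper": 1},
  {"delta_rot": [0.098, 0, 0], "delta_pos": [0, 24.6, 3.7], "gripper": 1},
  {"delta_rot": [0.098, 0, 0], "delta_pos": [0, 24.8, 1.3], "gripper": 1},
  {"delta_rot": [0.098, 0, 0], "delta_pos": [0, 24.9, -1], "gripper": 1},
  {"delta_rot": [0.098, 0, 0], "delta_pos": [0, 24.6, -3.6], "gripper": 1},
  {"delta_rot": [0.098, 0, 0], "delta_pos": [0, 24, -6], "gripper": 1},
  {"delta_rot": [0.098, 0, 0], "delta_pos": [0, 23.5, -8.3], "gripper": 1},
  {"delta_rot": [0.098, 0, 0], "delta_pos": [0, 22.5, -10.5], "gripper": 1},
  {"delta_rot": [0.098, 0, 0], "delta_pos": [0, 21.4, -12.7], "gripper": 1},
])

```text
t: 25.1
tcp_pos: [0.4381, 0.155, 0.4672]
orientation: [[0.996, -0.085, 0.002], [-0.085, -0.996, -0.035], [0.005, 0.034, -0.999]]
contact_force: [0.6, -0.7, -0.2]
opening: 0.0879
```

```bash
python3 log.py
python3 - <<'E'
from kin import *
c=r.get_image("scene"); cs=lambda l:np.array(l)/3.2+[220-.35,150-.35]
g=sc(-.054,-.081-.005,.026+.162); R=Rx2(135)
p,R3=plan(tcp(g,R)-.08*R[:,2],R,9); print(ik(p,R3))
E
```

```text
25.1 [ 0.299  -0.174   1.9463 -0.0342  1.3779  0.3904] [0.4381 0.155  0.4672] F [ 0.5981 -0.7477 -0.2231] 0.08789890712651811
[[ 0.9964 -0.0846  0.0018]
 [-0.0845 -0.9958 -0.0346]
 [ 0.0047  0.0343 -0.9994]]
{"delta_rot": [0.091, -0.001, 0.0], "delta_pos": [-0.1, 19.7, 14.2], "gripper": 1},
{"delta_rot": [0.091, -0.001, 0.0], "delta_pos": [-0.1, 20.9, 12.3], "gripper": 1},
{"delta_rot": [0.091, -0.001, 0.0], "delta_pos": [-0.1, 21.9, 10.4], "gripper": 1},
{"delta_rot": [0.091, -0.001, 0.0], "delta_pos": [-0.1, 22.8, 8.3], "gripper": 1},
{"delta_rot": [0.091, -0.001, 0.0], "delta_pos": [-0.1, 23.4, 6.2], "gripper": 1},
{"delta_rot": [0.091, -0.001, 0.0], "delta_pos": [-0.1, 23.9, 4.1], "gripper": 1},
{"delta_rot": [0.091, -0.001, 0.0], "delta_pos": [-0.1, 24.2, 1.9], "gripper": 1},
{"delta_rot": [0.091, -0.001, 0.0], "delta_pos": [-0.1, 24.2, -0.3], "gripper": 1},
{"delta_rot": [0.091, -0.001, 0.0], "delta_pos": [-0.1, 24.1, -2.5], "gripper": 1},
end [ 0.4228 -0.0273  0.3486] rotdeg/row 5.21
(array([-0.40655019, -0.09382405,  2.20007948,  0.75072952,  1.40310171,
       -0.59831146]), np.float64(1.2532384245373023e-09), np.float64(3.4439061986151255e-09))
```

Request:
apply_moves([
  {"delta_rot": [0.091, -0.001, 0], "delta_pos": [0, 20, 14], "gripper": 1},
  {"delta_rot": [0.091, -0.001, 0], "delta_pos": [0, 21, 12.3], "gripper": 1},
  {"delta_rot": [0.091, -0.001, 0], "delta_pos": [0, 22, 10.4], "gripper": 1},
  {"delta_rot": [0.091, -0.001, 0], "delta_pos": [0, 22.8, 8.3], "gripper": 1},
  {"delta_rot": [0.091, -0.001, 0], "delta_pos": [0, 23.4, 6.2], "gripper": 1},
  {"delta_rot": [0.091, -0.001, 0], "delta_pos": [0, 23.9, 4], "gripper": 1},
  {"delta_rot": [0.091, -0.001, 0], "delta_pos": [-0.2, 24, 2], "gripper": 1},
  {"delta_rot": [0.091, -0.001, 0], "delta_pos": [-0.2, 24, 0], "gripper": 1},
  {"delta_rot": [0.091, -0.001, 0], "delta_pos": [-0.2, 24, -2.5], "gripper": 1},
  {"delta_rot": [0, 0, 0], "delta_pos": [0, 0, 0], "gripper": 1},
])

```text
t: 26.15
tcp_pos: [0.4218, -0.0263, 0.3432]
orientation: [[0.996, -0.069, 0.052], [-0.085, -0.706, 0.703], [-0.012, -0.705, -0.709]]
contact_force: [0.1, -0.2, -0.5]
opening: 0.0879
```

```bash
python3 log.py; python3 pic.py 22
python3 - <<'E'
from kin import *
c=r.get_image("top"); cv=lambda l:np.array(l)/3.2+[180-.35,180-.35]
g=sc(-.054,-.081-.005,.026+.162); R=Rx2(135)
p,R3=plan(tcp(g,R),R,5)
E
```

```text
26.15 [-0.403  -0.0884  2.2047  0.7444  1.397  -0.5906] [ 0.4218 -0.0263  0.3432] F [ 0.074  -0.1981 -0.5159] 0.08787233353081643
[[ 0.9963 -0.0687  0.0519]
 [-0.0853 -0.7058  0.7033]
 [-0.0117 -0.7051 -0.709 ]]
{"delta_rot": [0.001, 0.001, 0.0], "delta_pos": [0.1, 0.1, 15.3], "gripper": 1},
{"delta_rot": [0.001, 0.001, 0.0], "delta_pos": [0.1, 0.1, 15.4], "gripper": 1},
{"delta_rot": [0.001, 0.001, 0.0], "delta_pos": [0.1, 0.1, 15.3], "gripper": 1},
{"delta_rot": [0.001, 0.001, 0.0], "delta_pos": [0.0, 0.0, 15.4], "gripper": 1},
{"delta_rot": [0.001, 0.001, 0.0], "delta_pos": [0.0, 0.1, 15.3], "gripper": 1},
end [0.4277 0.0291 0.292 ] rotdeg/row 0.08
```

View pics/top22.png

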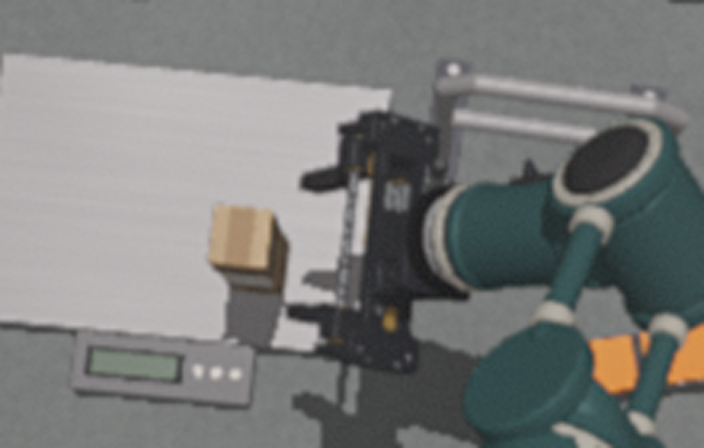

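View pics/scene22.png

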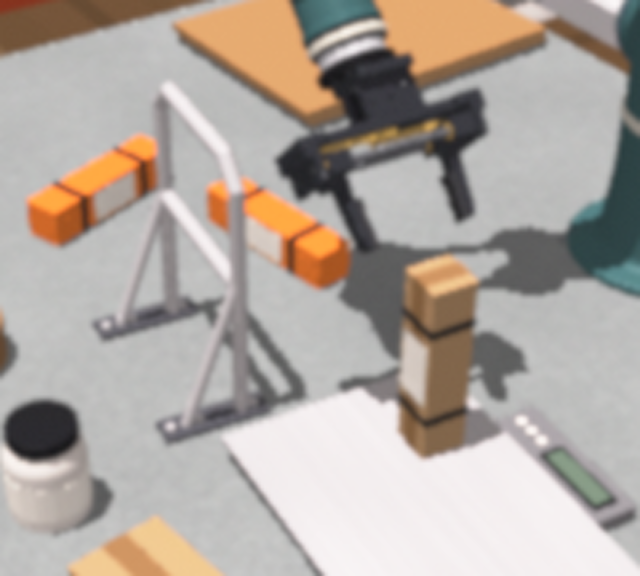

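The carton stands upright on the platform, with its foot corner at (425,457) in the scene crop, and the open fingers are lined up. I'm advancing and closing.

Request:
apply_moves([
  {"delta_rot": [0, 0.002, 0], "delta_pos": [0, 0, 15.3], "gripper": 1},
  {"delta_rot": [0, 0.002, 0], "delta_pos": [0, 0, 15.3], "gripper": 1},
  {"delta_rot": [0, 0.002, 0], "delta_pos": [0, 0, 15.3], "gripper": 1},
  {"delta_rot": [0, 0, 0], "delta_pos": [0, 0, 15.3], "gripper": 1},
  {"delta_rot": [0, 0, 0], "delta_pos": [0, 0, 15.3], "gripper": 1},
  {"delta_rot": [0, 0, 0], "delta_pos": [0, 0, 0], "gripper": 0.3},
  {"delta_rot": [0, 0, 0], "delta_pos": [0, 0, 0], "gripper": 0.3},
  {"delta_rot": [0, 0, 0], "delta_pos": [0, 0, 0], "gripper": 0.3},
  {"delta_rot": [0, 0, 0], "delta_pos": [0, 0, 0], "gripper": 0.3},
  {"delta_rot": [0, 0, 0], "delta_pos": [0, 0, 0], "gripper": 0.3},
  {"delta_rot": [0, 0, 0], "delta_pos": [0, 0, 0], "gripper": 0.3},
])

```text
t: 27.4
tcp_pos: [0.4284, 0.0284, 0.2933]
orientation: [[0.996, -0.06, 0.064], [-0.087, -0.707, 0.701], [0.003, -0.704, -0.71]]
contact_force: [2.7, 0.1, 1.3]
opening: 0.0455
```

```bash
python3 log.py; python3 pic.py 23
python3 - <<'E'
from kin import *
s=r.sense(); gg=s["tcp_pos"]+.147*s["orientation"][:,2]-S; print(gg@xs,gg@ys,gg[2])
p,R=arc(sc(-.054,-.058,.026),-xs,89,28); print(ik(p,R))
E
```

```text
27.4 [-0.2795 -0.0407  2.2673  0.8215  1.2365 -0.6067] [0.4284 0.0284 0.2933] F [2.7404 0.1153 1.2746] 0.04548411143238155
[[ 0.9962 -0.0597  0.0636]
 [-0.0872 -0.7075  0.7013]
 [ 0.0031 -0.7042 -0.71  ]]
-0.05293409177773045 -0.08697493039428195 0.1888908658121035
{"delta_rot": [-0.055, -0.0, -0.0], "delta_pos": [0.0, -15.5, 5.7], "gripper": 0.3},
{"delta_rot": [-0.055, -0.0, -0.0], "delta_pos": [-0.0, -15.5, 5.6], "gripper": 0.3},
{"delta_rot": [-0.055, -0.0, -0.0], "delta_pos": [-0.0, -15.4, 5.7], "gripper": 0.3},
{"delta_rot": [-0.055, -0.0, -0.0], "delta_pos": [-0.0, -15.5, 5.6], "gripper": 0.3},
{"delta_rot": [-0.055, -0.0, -0.0], "delta_pos": [-0.0, -15.5, 5.7], "gripper": 0.3},
{"delta_rot": [-0.055, -0.0, -0.0], "delta_pos": [-0.0, -15.4, 5.7], "gripper": 0.3},
{"delta_rot": [-0.055, -0.0, -0.0], "delta_pos": [-0.0, -15.5, 5.6], "gripper": 0.3},
{"delta_rot": [-0.055, -0.0, -0.0], "delta_pos": [-0.0, -15.5, 5.7], "gripper": 0.3},
{"delta_rot": [-0.055, -0.0, -0.0], "delta_pos": [-0.1, -15.4, 5.7], "gripper": 0.3},
{"delta_rot": [-0.055, -0.0, -0.0], "delta_pos": [0.0, -15.5,
[... 1088 characters left out ...]
"delta_pos": [-0.0, -15.4, 5.7], "gripper": 0.3},
{"delta_rot": [-0.055, -0.0, -0.0], "delta_pos": [-0.1, -15.5, 5.7], "gripper": 0.3},
{"delta_rot": [-0.055, -0.0, -0.0], "delta_pos": [0.0, -15.4, 5.8], "gripper": 0.3},
{"delta_rot": [-0.055, -0.0, -0.0], "delta_pos": [-0.0, -15.4, 5.7], "gripper": 0.3},
{"delta_rot": [-0.055, -0.0, -0.0], "delta_pos": [-0.0, -15.4, 5.7], "gripper": 0.3},
{"delta_rot": [-0.055, -0.0, -0.0], "delta_pos": [-0.1, -15.4, 5.8], "gripper": 0.3},
end [0.4627 0.4229 0.1645] grasp [0.4543 0.3221 0.0578]
(array([ 0.81916339,  0.61934872,  1.67915579, -0.44136317,  1.49122855,
        1.09281777]), np.float64(1.6760218051255365e-09), np.float64(8.432947753415248e-10))
```

View pics/scene23.png

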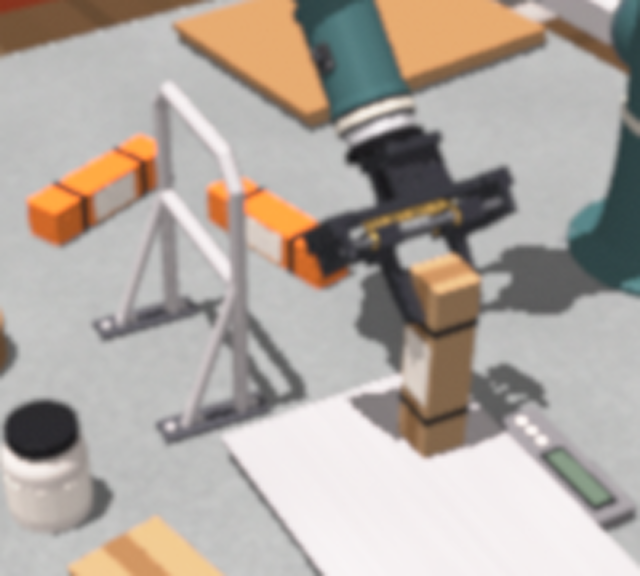

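Gripped at 45.5 mm. I'm laying it down with checks in between.

Request:
apply_moves([
  {"delta_rot": [-0.055, 0, 0], "delta_pos": [0, -15.5, 5.7], "gripper": 0.3},
  {"delta_rot": [-0.055, 0, 0], "delta_pos": [0, -15.5, 5.7], "gripper": 0.3},
  {"delta_rot": [-0.055, 0, 0], "delta_pos": [0, -15.4, 5.7], "gripper": 0.3},
  {"delta_rot": [-0.055, 0, 0], "delta_pos": [0, -15.5, 5.7], "gripper": 0.3},
  {"delta_rot": [-0.055, 0, 0], "delta_pos": [0, -15.5, 5.7], "gripper": 0.3},
  {"delta_rot": [-0.055, 0, 0], "delta_pos": [0, -15.4, 5.7], "gripper": 0.3},
  {"delta_rot": [-0.055, 0, 0], "delta_pos": [0, -15.5, 5.7], "gripper": 0.3},
  {"delta_rot": [-0.055, 0, 0], "delta_pos": [0, -15.5, 5.7], "gripper": 0.3},
])

```text
t: 28.3
tcp_pos: [0.4394, 0.156, 0.3245]
orientation: [[0.996, -0.08, 0.033], [-0.086, -0.94, 0.331], [0.004, -0.333, -0.943]]
contact_force: [1.8, -0.3, 2.1]
opening: 0.0455
```

```bash
python3 log.py; python3 pic.py 24
```

```text
28.3 [ 0.1669 -0.1026  2.1726  0.3879  1.0146  0.055 ] [0.4394 0.156  0.3245] F [ 1.8156 -0.3433  2.0642] 0.04551357857553018
[[ 0.9963 -0.0797  0.0326]
 [-0.086  -0.9396  0.3313]
 [ 0.0043 -0.3328 -0.943 ]]
```

View pics/scene24.png

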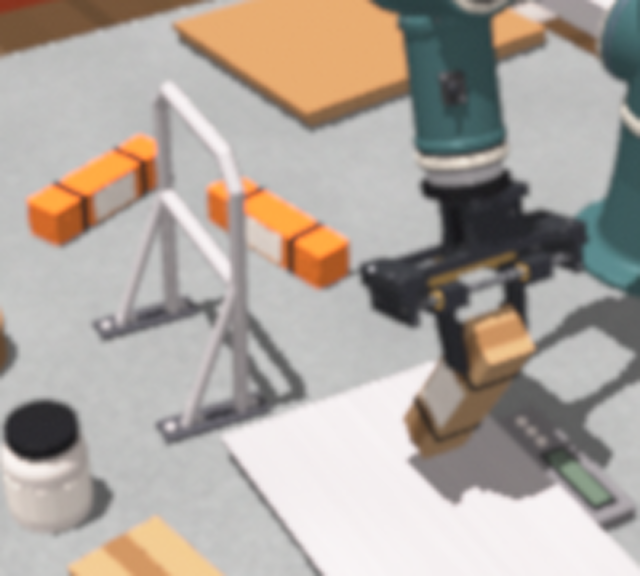

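Request:
apply_moves([
  {"delta_rot": [-0.055, 0, 0], "delta_pos": [0, -15.4, 5.7], "gripper": 0.3},
  {"delta_rot": [-0.055, 0, 0], "delta_pos": [0, -15.5, 5.7], "gripper": 0.3},
  {"delta_rot": [-0.055, 0, 0], "delta_pos": [0, -15.4, 5.7], "gripper": 0.3},
  {"delta_rot": [-0.055, 0, 0], "delta_pos": [0, -15.5, 5.7], "gripper": 0.3},
  {"delta_rot": [-0.055, 0, 0], "delta_pos": [0, -15.4, 5.7], "gripper": 0.3},
  {"delta_rot": [-0.055, 0, 0], "delta_pos": [0, -15.5, 5.7], "gripper": 0.3},
  {"delta_rot": [-0.055, 0, 0], "delta_pos": [0, -15.4, 5.7], "gripper": 0.3},
  {"delta_rot": [-0.055, 0, 0], "delta_pos": [0, -15.4, 5.7], "gripper": 0.3},
  {"delta_rot": [-0.055, 0, 0], "delta_pos": [0, -15.4, 5.7], "gripper": 0.3},
  {"delta_rot": [-0.055, 0, 0], "delta_pos": [0, -15.4, 5.7], "gripper": 0.3},
])

```text
t: 29.4
tcp_pos: [0.4534, 0.3141, 0.284]
orientation: [[0.996, -0.085, -0.014], [-0.086, -0.976, -0.202], [0.004, 0.202, -0.979]]
contact_force: [0.2, 9.3, 8.4]
opening: 0.0454
```

```bash
python3 log.py; python3 pic.py 25
```

```text
29.4 [ 0.6104  0.1843  1.9434 -0.1733  1.1484  0.7788] [0.4534 0.3141 0.284 ] F [0.2071 9.3168 8.3751] 0.04542363572815554
[[ 0.9963 -0.0851 -0.0139]
 [-0.0862 -0.9757 -0.2016]
 [ 0.0036  0.2021 -0.9794]]
```

View pics/top25.png

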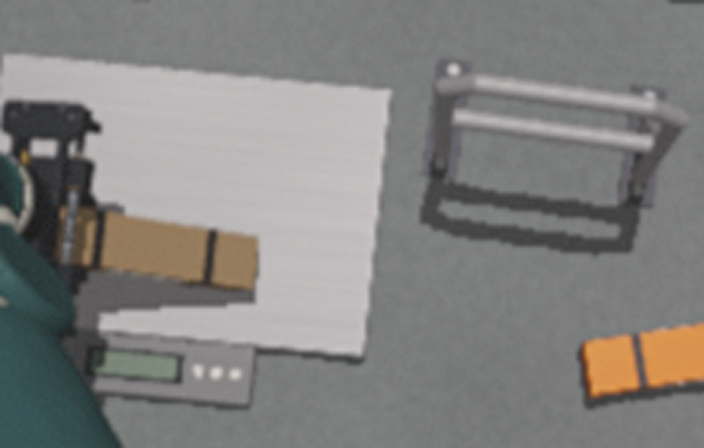

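Request:
apply_moves([
  {"delta_rot": [-0.055, 0, 0], "delta_pos": [0, -16.4, 5.3], "gripper": 0.3},
  {"delta_rot": [-0.055, 0, 0], "delta_pos": [0, -15.4, 5.6], "gripper": 0.3},
  {"delta_rot": [-0.055, 0, 0], "delta_pos": [0, -15.4, 5.6], "gripper": 0.3},
  {"delta_rot": [-0.055, 0, 0], "delta_pos": [0, -15.4, 5.7], "gripper": 0.3},
  {"delta_rot": [-0.055, 0, 0], "delta_pos": [0, -15.4, 5.7], "gripper": 0.3},
  {"delta_rot": [-0.055, 0, 0], "delta_pos": [0, -15.4, 5.7], "gripper": 0.3},
  {"delta_rot": [-0.055, 0, 0], "delta_pos": [0, -15.4, 5.7], "gripper": 0.3},
  {"delta_rot": [-0.055, 0, 0], "delta_pos": [0, -15.4, 5.7], "gripper": 0.3},
])

```text
t: 30.3
tcp_pos: [0.4614, 0.4082, 0.1924]
orientation: [[0.996, -0.068, -0.051], [-0.085, -0.794, -0.602], [0.0, 0.604, -0.797]]
contact_force: [2.5, 6.6, 0.9]
opening: 0.0457
```

```bash
python3 log.py; python3 pic.py 26
```

```text
30.3 [ 0.7932  0.5324  1.7288 -0.4013  1.421   1.0498] [0.4614 0.4082 0.1924] F [2.5159 6.5675 0.9461] 0.04565913247971721
[[ 0.9964 -0.0678 -0.0508]
 [-0.0847 -0.7939 -0.6021]
 [ 0.0005  0.6042 -0.7968]]
```

View pics/scene26.png

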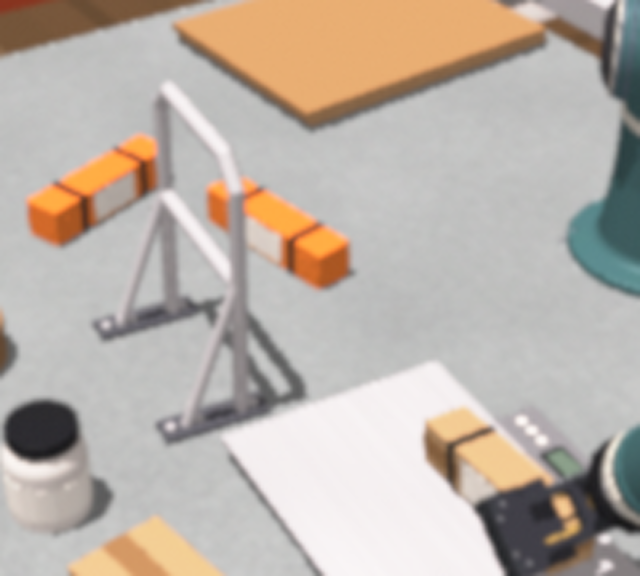

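Request:
apply_moves([
  {"delta_rot": [-0.03, 0, 0], "delta_pos": [0, -8.4, 3.1], "gripper": 0.3},
  {"delta_rot": [-0.03, 0, 0], "delta_pos": [0, -8.4, 3.1], "gripper": 0.3},
  {"delta_rot": [-0.03, 0, 0], "delta_pos": [0, -8.4, 3.1], "gripper": 0.3},
  {"delta_rot": [-0.02, 0, 0], "delta_pos": [0, -5.6, 2], "gripper": 0.3},
])

```text
t: 30.8
tcp_pos: [0.4618, 0.424, 0.1638]
orientation: [[0.996, -0.062, -0.059], [-0.086, -0.719, -0.689], [0.0, 0.692, -0.722]]
contact_force: [-1.2, 0.8, 12.6]
opening: 0.0455
```

```bash
python3 log.py
```

```text
30.8 [ 0.8215  0.6225  1.6771 -0.4415  1.4965  1.0921] [0.4618 0.424  0.1638] F [-1.2135  0.8056 12.602 ] 0.04548919505726982
[[ 0.9963 -0.062  -0.0593]
 [-0.0858 -0.7194 -0.6893]
 [ 0.0001  0.6919 -0.722 ]]
```

Request:
apply_moves([
  {"delta_rot": [0, 0, 0], "delta_pos": [0, 0, -0.5], "gripper": 0.55},
  {"delta_rot": [0, 0, 0], "delta_pos": [0, 0, 0], "gripper": 0.75},
  {"delta_rot": [0, 0, 0], "delta_pos": [0, 0, 0], "gripper": 1},
  {"delta_rot": [0, 0, 0], "delta_pos": [0, 0, 0], "gripper": 1},
  {"delta_rot": [0, 0, 0], "delta_pos": [0, 0, 0], "gripper": 1},
  {"delta_rot": [0, 0, 0], "delta_pos": [0, 0, -25], "gripper": 1},
  {"delta_rot": [0, 0, 0], "delta_pos": [0, 0, -40], "gripper": 1},
  {"delta_rot": [0, 0, 0], "delta_pos": [0, 0, -45], "gripper": 1},
  {"delta_rot": [0, 0, 0], "delta_pos": [0, -30, -30], "gripper": 1},
])

```text
t: 31.7
tcp_pos: [0.4732, 0.5432, 0.2518]
orientation: [[0.996, -0.067, -0.055], [-0.087, -0.726, -0.682], [0.006, 0.684, -0.729]]
contact_force: [0.2, 1.1, 0.1]
opening: 0.0882
```

```bash
python3 log.py; python3 pic.py 27
```

```text
31.7 [ 0.9103  0.6801  1.3873 -0.3891  1.7273  1.0701] [0.4732 0.5432 0.2518] F [0.1998 1.061  0.062 ] 0.08820720341423736
[[ 0.9962 -0.0675 -0.0554]
 [-0.0871 -0.7262 -0.682 ]
 [ 0.0058  0.6842 -0.7293]]
```

View pics/full_scene27.png

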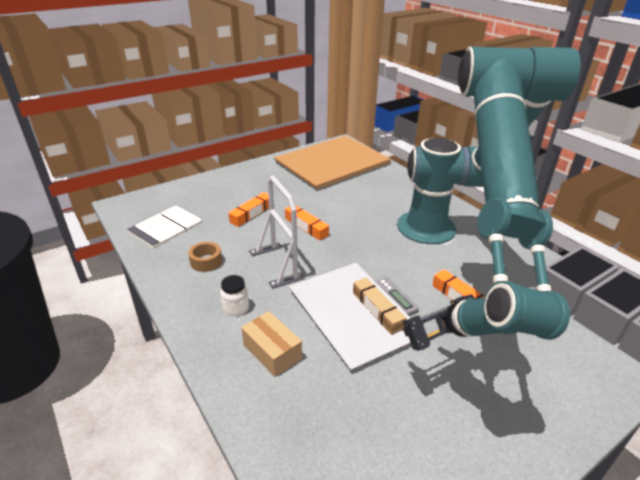

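View pics/full_top27.png

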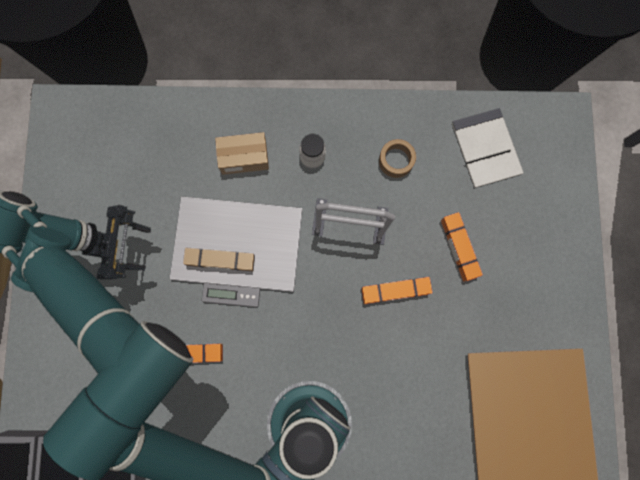

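The carton lies on the platform in both views: top view (184–254, 248–271), scene (355–405, 280–332). Final measurement of its position and flatness before handing in.

Run:
```python
from kin import *
np.set_printoptions(precision=4,suppress=True)
c=r.get_image("top"); h=cv2.cvtColor(c["frame"],cv2.COLOR_RGB2HSV)
m=np.zeros((480,640),np.uint8); roi=np.s_[235:285,172:275]
m[roi]=((h[...,1]>70)|(h[...,2]<70))[roi]; m[275:]=0; m=cv2.morphologyEx(m,cv2.MORPH_OPEN,np.ones((3,3)))
cs=max(cv2.findContours(m,0,1)[0],key=cv2.contourArea)
Q=ray(c,cs[:,0],.072)-S; Q=np.c_[Q@xs,Q@ys]*1000; print(cv2.minAreaRect(Q.astype(np.float32)), Q.min(0),Q.max(0))
a=cv2.imread("pics/full_scene27.png")[260:350,330:430]; cv2.imwrite("pics/s28.png",cv2.resize(a,None,fx=6,fy=6,interpolation=cv2.INTER_CUBIC))
a=cv2.imread("pics/full_top27.png")[230:310,160:290]; cv2.imwrite("pics/t28.png",cv2.resize(a,None,fx=6,fy=6,interpolation=cv2.INTER_CUBIC))
```

```text
((-57.36236572265625, 38.84023666381836), (44.12546157836914, 90.42542266845703), 1.4788767099380493) [-80.462   -6.3384] [-35.4741  84.1237]
```

View pics/s28.png

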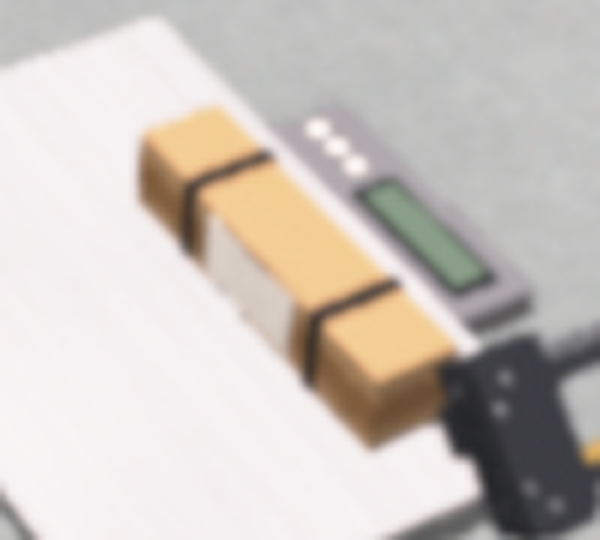

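View pics/t28.png

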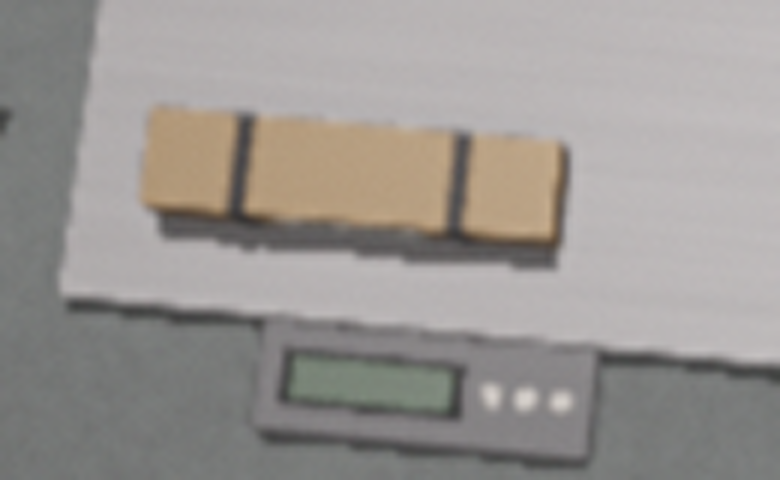

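Run:
```python
from kin import *
np.set_printoptions(precision=4,suppress=True)
c=r.get_image("top"); cv=lambda l:np.array(l)/6+[160-.42,230-.42]
Q=ray(c,cv([(150,105),(143,209),(567,143),(558,243)]),.072)-S; print(np.c_[Q@xs,Q@ys]); print(np.linalg.norm(Q[0]-Q[2]),np.linalg.norm(Q[0]-Q[1]))
c=r.get_image("scene"); cs=lambda l:np.array(l)/6+[330-.42,260-.42]
for z,l in((.026,[(373,450),(140,197)]),(.072,[(370,382),(140,142)])):
    Q=ray(c,cs(l),z)-S; print(z,np.c_[Q@xs,Q@ys])
s=r.sense();print(s["contact_force"],s["t"], s["joint_velocities"].max())
print({k:c2 for k,c2 in [("tip",s["tcp_pos"]+.166*s["orientation"][:,2])]})
```

```text
[[-0.0331  0.1331]
 [-0.0811  0.1298]
 [-0.0319 -0.059 ]
 [-0.0782 -0.0603]]
0.19218636120194243 0.04810374625808201
0.026 [[-0.0358  0.1328]
 [-0.0336 -0.0578]]
0.072 [[-0.0287  0.1323]
 [-0.0252 -0.0493]]
[-0.1327  0.524   0.4822] 31.95 0.02915879138157106
{'tip': array([0.4618, 0.4276, 0.1244])}
```

Request:
apply_moves([
  {"delta_rot": [0, 0, 0], "delta_pos": [0, 0, -20], "gripper": 1},
  {"delta_rot": [0, 0, 0], "delta_pos": [0, 0, 0], "gripper": 1},
  {"delta_rot": [0, 0, 0], "delta_pos": [0, 0, 0], "gripper": 1},
  {"delta_rot": [0, 0, 0], "delta_pos": [0, 0, 0], "gripper": 1},
])

```text
t: 32.35
tcp_pos: [0.473, 0.5546, 0.2592]
orientation: [[0.996, -0.063, -0.059], [-0.086, -0.722, -0.686], [0.0, 0.689, -0.725]]
contact_force: [0.5, 0.1, -0.6]
opening: 0.088
```

Run:
```python
from h import *
a=cv2.imread("pics/full_top27.png").astype(int); b=r.get_image("top")["frame"][:,:,::-1].astype(int); o=cv2.imread("pics/top0.png").astype(int)
print("carton change",np.abs(a-b)[240:278,180:260].mean(), "bystander change",np.abs(o-b)[125:182,205:425].mean())
print(r.finish_job())
```

```text
carton change 0.8976973684210526 bystander change 1.5664540138224348
the job is handed in; nothing more can be done
None
```

The carton now lies flat on the scale platform, and I handed the job in at about 32 s of the 72 s allowed. No verdict was reported.

**What I did:** I stood the carton upright at the rail and drew it about 40 mm towards the robot so the gripper cleared the hoop. Then I laid it sideways onto the platform, stood it on its other end there, and laid it down once more. It was gripped and turned slowly each time, at about 0.6 rad/s.

**Last checks:**
- **Position:** measured from the camera views, the carton runs from about −59 to +133 mm along the platform's length. Across the width it runs from about −81 to −32 mm. Nothing hangs over the edges.
- **Flatness:** its measured length of 192 mm and width of 48 mm match a carton lying flat at the right height.
- **Rest and contact:** it looked the same in pictures 0.6 s apart. The gripper stood well clear with no contact force beyond noise.
- **Things at the back:** the tape roll, tub and small carton look the same in the pictures as at the start.

**Checks that disagreed or failed:**
- **Possible brief lift:** my first estimate of the turning edge in the second stand-up was about 8 mm off. The end on the platform seems to have come up about 3–4 mm for roughly a second before I lowered it. That is far below the 70 mm limit, but the end may have been just off the platform. While I drew the carton away from the rail, the arm also carried up to 6.5 N of its weight.
- **Outline check:** the automatic outline of the carton in the last picture caught only its middle section, because the straps split it. The final position comes from corners I read off the images by eye instead.

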